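# Load the tinning tray and open the gas

### The arm

A 6-joint arm with a two-finger parallel gripper is mounted at the origin on the work surface. World frame = base frame: x ahead of the robot, y to its left, z up, the work surface at z = 0. Lengths are in mm, angles in degrees, forces in N, time in s.
With the tool pointing down it reaches from about 350 to 850 mm from the base axis. Payload 8.1 kg.
Tool frame: the origin (TCP) lies on the centre line of the jaws, within the pads' length; the fingertips stand 14 mm ahead of it and the grasp point (between the pads) lies 5 mm behind it; z points along the fingers, y is the line along which they close (so a half turn about z gives the same grasp; the last joint's range is limited). The gripper opens to 85 mm and grips with 20 to 120 N. Pads are 22 mm wide; open, the fingers measure 114 mm over their backs; the gripper's body (76 mm by 85 mm) begins 54 mm behind the grasp point. The pads swing forward as they close: fully open they stand 13 mm farther back than shut.
Start: joints at [-4.893, 7.471, 85.268, -0, 87.261, -4.893], TCP at [600.005, 0.022, 245.292] pointing down, gripper open.
Joint ranges: [-169.43, 169.43], [-51.17, 129.36], [1.28, 143.12], [-76.62, 256.62], [0, 156.53], [-152.29, 152.29]. Speed limits (degrees/s): [136.94, 136.94, 159.86, 180, 180, 180].

### API

Orientations are given as [roll, pitch, yaw] about the fixed x, y, z axes, in that order (R = Rz(yaw) Ry(pitch) Rx(roll)).
In Python, from bench import sense, snapshot, camera_info, hand_in gives the robot as it stands. The module is installed in compiled form; this text tells all that it offers.
- The arm moves only by the tool apply_moves, never from a script. Its argument "deltas" is a list of rows, each a list of 7 numbers: the shift along the tool's x, y, z scaled (see below), then the turn, a rotation vector about the tool's x, y, z scaled (see below), then the opening, from 0 (shut) to 1 (fully open). In form: [[dx, dy, dz, ax, ay, az, claw], ...]. A call has 1 to 8 rows; each row shifts and turns the commanded pose from where the row before left it, along the tool's axes as they then stand; what a row does not reach is not made up. The controller multiplies each number of a shift by 0.03 m and each number of a turn by 0.08 rad. A row lasts 1/8 s, in which the tool goes at most 62.5 mm and 10.7 degrees, less where a joint would pass 70% of its speed; a pose out of reach is approached as far as the arm can. A call with a number of a shift or a turn outside -1 to 1 is refused whole. A call with a gripper value outside its range is refused whole. The fingers move at their own pace and stop on an object; "grip_force" is the grip in N (left out, the last holds). Time passes only in rows, so rows that do not move let the fingers close. It gives the time, the measured TCP pose, the force, the opening and the grip force at its end, in the units of the state.
- sense(): the state, without advancing time (a new reading comes with each control period).
- snapshot(name): name is "scene" or "side" or "wrist"; returns the picture (480x640x3 uint8, red, green, blue); there is no depth.
- camera_info(name): a dict with "vertical_fov" (degrees; the focal length in pixels is half the picture's height over the tangent of half this angle, whatever the lens; pixels are square), "cx", "cy" (the principal point, pixels), "k1" (the pictures are not rectified: a ray, as slopes to the right and down, at radius r is drawn at 1 + k1 r^2 times it, then the intrinsics apply), "origin" and "rotation" of the camera in the world; the wrist camera has in their place "tool_from_camera" (4x4, takes a point from camera to tool coordinates, whose origin is the TCP and whose axes are the flange's). Camera axes: x right, y up, looking along -z (the intrinsics and any distortion apply to the point x, -y, -z); pixel columns grow to the right and rows downward; lengths in mm; the calibration is good to about 2 mm. A picture is of the moment at which its call begins: read the wrist's pose just before it. camera_info takes no time and is no camera call.
- hand_in(): hands the job in; it is judged then, once.
The state is a dict: "time": time; "joint_pos": joint angles; "qd": joint speeds; "joint_efforts": joint torques, N m; "tool_pos": TCP position; "tcp_rot": TCP orientation; "ft_force": force on the tool from outside, world axes, zero at the start; "wrist_torque": the same for the moment, N m; "finger_gap": finger opening in mm; "grip_force": force on a finger pad.
Only numpy, scipy, OpenCV 4.12 (cv2) and the standard library are available. Lean on these libraries where they do the work, as an engineer would, in place of code of your own. Each camera call takes 0.05 s, during which the arm holds its last target. There are 200 camera calls.

### The job

Lift the grey cover plate out of the hearth stand and lay it flat on the slate tile, then set the copper tray flat and square in the recess of the hearth stand, then shake all the tin slugs out of the shaker over it so that they all lie in the tray and none of its four panels is left bare, and stand the shaker back upright on its wooden board. Only when that is done, fit the red-barred key fully home on the square spindle of the gas valve, turn it anticlockwise (seen from above) to the open stop, and let go, leaving it on the spindle. Leave the pot, hammer and mug where they are.

Things in the scene. Friction and masses are not known exactly. Their poses are not given: they have to be found in the camera images.
- tray: loose copper tray 170 (x) by 130 (y) mm, walls 18 mm high and 4 thick, floor 4 thick. Ribs (4 wide, tops 12 above the underside) on its x and y centre lines make four panels, 79 by 59 mm. To lift it by: a dark wooden fin in the middle, 50 mm along x, 10 thick along y, top 48 above the underside. Origin: centre of the underside, z up; 0.45 kg
- cover: loose grey cover plate 120 (x) by 90 (y) mm, 8 thick, lying in the recess of the hearth stand at the start. To lift it by: a yellow fin in its middle, 50 mm along x, 10 thick along y, top 48 above the underside. Origin: centre of the underside, z up; 0.45 kg
- slate_top (a point): centre of the top of the fixed pale slate tile (160 mm along x, 120 mm along y, 6 mm thick) beyond the hearth stand, where the cover is laid; z up
- recess (a point): centre of the floor of the rectangular recess in the top of the dark iron hearth stand (stand fixed, 194 by 154 mm). Recess 174 mm along x, 134 mm along y, 12 mm deep; its floor is 50 mm above the table, its rim 62 mm. z up. The tray goes in either way round
- shaker: loose steel trough 158 (x) by 36 (y) mm, 23 high, on a 4 mm foot plate 64 wide, green roof with a slit; passage 20 wide, 16 high, floor 4 above the underside, closed at -x, open at +x (mouth). Hold it by the square wooden post on its middle, 24 by 24 mm, 29 to 74 mm above the underside. Slugs slide out when tipped 20 to 30 degrees or shaken. Origin: centre of the underside, z up; 0.3 kg empty
- mouth (a point): centre of the shaker's open end, 79 mm along the shaker's x from its origin and 12 mm above its underside; axes as the shaker's
- board_top (a point): centre of the top of the fixed wooden board (200 mm along x, 180 mm along y, 8 mm thick) on which the shaker stands at the start; z up
- slug1: a chunky bright tin slug, a short cylinder 16 mm across and 11 mm tall; 5 to 8 of slug1..slug8 are present, at the start one behind another in the shaker's trough. Origin: centre of the underside; z along its axis
- slug2: a chunky bright tin slug, a short cylinder 16 mm across and 11 mm tall; 5 to 8 of slug1..slug8 are present, at the start one behind another in the shaker's trough. Origin: centre of the underside; z along its axis
- slug3: a chunky bright tin slug, a short cylinder 16 mm across and 11 mm tall; 5 to 8 of slug1..slug8 are present, at the start one behind another in the shaker's trough. Origin: centre of the underside; z along its axis
- slug4: a chunky bright tin slug, a short cylinder 16 mm across and 11 mm tall; 5 to 8 of slug1..slug8 are present, at the start one behind another in the shaker's trough. Origin: centre of the underside; z along its axis
- slug5: a chunky bright tin slug, a short cylinder 16 mm across and 11 mm tall; 5 to 8 of slug1..slug8 are present, at the start one behind another in the shaker's trough. Origin: centre of the underside; z along its axis
- slug6: a chunky bright tin slug, a short cylinder 16 mm across and 11 mm tall; 5 to 8 of slug1..slug8 are present, at the start one behind another in the shaker's trough. Origin: centre of the underside; z along its axis
- slug7: a chunky bright tin slug, a short cylinder 16 mm across and 11 mm tall; 5 to 8 of slug1..slug8 are present, at the start one behind another in the shaker's trough. Origin: centre of the underside; z along its axis
- slug8: a chunky bright tin slug, a short cylinder 16 mm across and 11 mm tall; 5 to 8 of slug1..slug8 are present, at the start one behind another in the shaker's trough. Origin: centre of the underside; z along its axis
- key: loose valve key standing upright on the table: dark square hub 44 by 44 mm, 30 mm high, with a square bore 18.4 mm wide and 26 mm deep open at its underside, sides along x and y; on top a red grip bar, 90 mm long (x), 16 mm thick (y), from 30 to 64 mm above the underside. Origin: centre of the underside; z up; 0.28 kg
- shoulder (a point): centre of the brass shoulder (48 mm disc, 54 mm above the table) of the gas valve's spindle, on the fixed blue valve block (75 mm square, 50 high). The steel square spindle, 16 mm wide with a 13 mm wide tip 4 mm long, rises 22 mm above it; x and y are normal to its sides and turn with it, z up. The key is home when its underside rests on the shoulder
- spindle (a joint): turn of the valve spindle in rad, anticlockwise seen from above; 0 is shut, 1.6 is the open stop; a few tenths at most at the start
- pot: a copper pot, 100 mm across, 70 mm high, near the left edge; bystander. Origin: on its underside
- hammer: a hammer lying at the right edge; bystander. Origin: on its underside
- cup: a blue mug, 76 mm across, 80 high, on the left; bystander. Origin: on its underside
Things that resemble listed ones, but are neither listed nor needed, are in the scene too. What is shaped like the key but green is not meant. What is shaped like the tray but turquoise is not meant.

How it is judged (in metres and radians):
On the way, in this order (a step that is already met when the one before it is completed fails the run):
1. the cover plate lies flat on the slate tile, its middle well over it (x of cover in the frame of slate_top between -0.06 and 0.06 m and y of cover in the frame of slate_top between -0.045 and 0.045 m and z of cover in the frame of slate_top between -0.004 and 0.005 m and angle between cover's own z axis and vertical below 0.05 rad), for 0.2 s.
2. the tray is seated flat and square in the recess of the hearth stand (horizontal distance between tray and recess below 0.006 m and z of tray in the frame of recess between -0.004 and 0.003 m and angle between tray's own z axis and vertical below 0.03 rad and angle between the x axis of tray and the x axis of recess, either way round below 0.05 rad), for 0.2 s.
3. the shaker is tipped, mouth down by more than 10 degrees, over the tray (angle between shaker's own z axis and vertical above 0.18 rad and x of mouth in the frame of tray between -0.1 and 0.1 m and y of mouth in the frame of tray between -0.08 and 0.08 m and z of mouth in the frame of tray above 0.02 m), for 0.05 s.
4. all slugs lie in the seated tray with at least one in each of its four panels, and the shaker stands upright on its board (all of step 2 and x of slug1 in the frame of tray between -0.084 and 0.084 m and y of slug1 in the frame of tray between -0.064 and 0.064 m and z of each of slug1, slug2, slug3, slug4, slug5, slug6, slug7, slug8 in the frame of tray below 0.035 m and x of slug2 in the frame of tray between -0.084 and 0.084 m and y of slug2 in the frame of tray between -0.064 and 0.064 m and x of slug3 in the frame of tray between -0.084 and 0.084 m and y of slug3 in the frame of tray between -0.064 and 0.064 m and x of slug4 in the frame of tray between -0.084 and 0.084 m and y of slug4 in the frame of tray between -0.064 and 0.064 m and x of slug5 in the frame of tray between -0.084 and 0.084 m and y of slug5 in the frame of tray between -0.064 and 0.064 m and x of slug6 in the frame of tray between -0.084 and 0.084 m and y of slug6 in the frame of tray between -0.064 and 0.064 m and x of slug7 in the frame of tray between -0.084 and 0.084 m and y of slug7 in the frame of tray between -0.064 and 0.064 m and x of slug8 in the frame of tray between -0.084 and 0.084 m and y of slug8 in the frame of tray between -0.064 and 0.064 m and ((x of slug1 in the frame of tray above 0.001 m and y of slug1 in the frame of tray above 0.001 m) or (x of slug2 in the frame of tray above 0.001 m and y of slug2 in the frame of tray above 0.001 m) or (x of slug3 in the frame of tray above 0.001 m and y of slug3 in the frame of tray above 0.001 m) or (x of slug4 in the frame of tray above 0.001 m and y of slug4 in the frame of tray above 0.001 m) or (x of slug5 in the frame of tray above 0.001 m and y of slug5 in the frame of tray above 0.001 m) or (x of slug6 in the frame of tray above 0.001 m and y of slug6 in the frame of tray above 0.001 m) or (x of slug7 in the frame of tray above 0.001 m and y of slug7 in the frame of tray above 0.001 m) or (x of slug8 in the frame of tray above 0.001 m and y of slug8 in the frame of tray above 0.001 m)) and ((x of slug1 in the frame of tray above 0.001 m and y of slug1 in the frame of tray below -0.001 m) or (x of slug2 in the frame of tray above 0.001 m and y of slug2 in the frame of tray below -0.001 m) or (x of slug3 in the frame of tray above 0.001 m and y of slug3 in the frame of tray below -0.001 m) or (x of slug4 in the frame of tray above 0.001 m and y of slug4 in the frame of tray below -0.001 m) or (x of slug5 in the frame of tray above 0.001 m and y of slug5 in the frame of tray below -0.001 m) or (x of slug6 in the frame of tray above 0.001 m and y of slug6 in the frame of tray below -0.001 m) or (x of slug7 in the frame of tray above 0.001 m and y of slug7 in the frame of tray below -0.001 m) or (x of slug8 in the frame of tray above 0.001 m and y of slug8 in the frame of tray below -0.001 m)) and ((x of slug1 in the frame of tray below -0.001 m and y of slug1 in the frame of tray above 0.001 m) or (x of slug2 in the frame of tray below -0.001 m and y of slug2 in the frame of tray above 0.001 m) or (x of slug3 in the frame of tray below -0.001 m and y of slug3 in the frame of tray above 0.001 m) or (x of slug4 in the frame of tray below -0.001 m and y of slug4 in the frame of tray above 0.001 m) or (x of slug5 in the frame of tray below -0.001 m and y of slug5 in the frame of tray above 0.001 m) or (x of slug6 in the frame of tray below -0.001 m and y of slug6 in the frame of tray above 0.001 m) or (x of slug7 in the frame of tray below -0.001 m and y of slug7 in the frame of tray above 0.001 m) or (x of slug8 in the frame of tray below -0.001 m and y of slug8 in the frame of tray above 0.001 m)) and ((x of slug1 in the frame of tray below -0.001 m and y of slug1 in the frame of tray below -0.001 m) or (x of slug2 in the frame of tray below -0.001 m and y of slug2 in the frame of tray below -0.001 m) or (x of slug3 in the frame of tray below -0.001 m and y of slug3 in the frame of tray below -0.001 m) or (x of slug4 in the frame of tray below -0.001 m and y of slug4 in the frame of tray below -0.001 m) or (x of slug5 in the frame of tray below -0.001 m and y of slug5 in the frame of tray below -0.001 m) or (x of slug6 in the frame of tray below -0.001 m and y of slug6 in the frame of tray below -0.001 m) or (x of slug7 in the frame of tray below -0.001 m and y of slug7 in the frame of tray below -0.001 m) or (x of slug8 in the frame of tray below -0.001 m and y of slug8 in the frame of tray below -0.001 m)) and x of shaker in the frame of board_top between -0.1 and 0.1 m and y of shaker in the frame of board_top between -0.09 and 0.09 m and z of shaker in the frame of board_top between -0.004 and 0.006 m and angle between shaker's own z axis and vertical below 0.1 rad), for 0.2 s.
5. the key is fully home on the spindle and the valve is turned to its open stop (horizontal distance between key and shoulder below 0.005 m and z of key in the frame of shoulder below 0.004 m and angle between key's own z axis and vertical below 0.08 rad and value of joint spindle above 1.45 rad), for 0.2 s.
At the end, for the whole second after the job is handed in: Cover flat on the slate; tray seated (6 mm sideways, 3 mm high, level to 0.03, square to 0.05 rad); all slugs in it, at least one in each panel; shaker upright with its middle over the board; key on the shoulder (4 mm high, 5 mm sideways), valve over 1.45 rad; all at rest, let go (all of step 1 and all of step 4 and all of step 5 and contact force between the fingers and tray below 0.1 N and contact force between the fingers and shaker below 0.1 N and contact force between the fingers and key below 0.1 N and contact force between the fingers and cover below 0.1 N and linear speed of each of tray, shaker, key, cover, slug1, slug2, slug3, slug4, slug5, slug6, slug7, slug8 below 0.02 m/s); the robot touches nothing.
It fails at once if the pot is moved by more than 30 mm (distance of pot from where it was at the start of the episode above 0.03 m).
It fails at once if the hammer is moved by more than 30 mm (distance of hammer from where it was at the start of the episode above 0.03 m).
It fails at once if the cup is moved by more than 30 mm (distance of cup from where it was at the start of the episode above 0.03 m).
Of slug1, slug2, slug3, slug4, slug5, slug6, slug7, slug8 only 5 to 8 are there at a start; the rules pass over those that are not, and their reading is None.
At some moment in a run one of tray, shaker, key may be knocked a few centimetres aside while the robot is not near it.
It also fails if it takes over 200 s, if anything falls off the work surface, if the arm or the gripper's body presses on something with over 40 N, if the wrist force passes 120 N, or if a joint passes its speed limit or range.

## Working session

There is one attempt and no reset: what is moved stays moved. The work goes in short steps, Python scripts to look and compute and a tool call to move; the robot and the scene stay as the last step left them, time stands still between calls to the robot, and variables do not carry over. Pictures are saved under pics/ and viewed, at most 14 in all, crops included, and the job is handed in when it is done.

Besides the shell and the picture viewer there is one more tool, called after "Emit:" as name(argument=value, ...), one argument or row to a line, values as JSON. apply_moves: Moves the arm, as the interface text tells. Its arguments: {"type":"object","properties":{"deltas":{"type":"array"},"grip_force":{"type":"number"}},"required":["deltas"]}

```bash
mkdir -p pics; ls; cat > h.py <<'E'
import numpy as np, cv2
from scipy.spatial.transform import Rotation as R
from bench import sense, snapshot, camera_info
def save(name,fn,crop=None,scale=1):
    s=sense(); im=snapshot(name); np.save('pics/'+fn+'.npy',im)
    np.save('pics/'+fn+'_pose.npy',np.r_[s['tool_pos'],s['tcp_rot']])
    cv2.imwrite('pics/'+fn+'.png',im[:,:,::-1]); return im
def cam(name,pose=None):
    c=camera_info(name); f=240/np.tan(np.radians(c['vertical_fov'])/2)
    if 'origin' in c: o=np.array(c['origin'],float); Rc=np.array(c['rotation'],float)
    else:
        T=np.array(c['tool_from_camera'],float); Rt=R.from_euler('xyz',pose[3:],degrees=True).as_matrix()
        o=Rt@T[:3,3]+pose[:3]; Rc=Rt@T[:3,:3]
    return c,f,o,Rc
def px2w(name,pts,z,pose=None):
    c,f,o,Rc=cam(name,pose); out=[]
    zs=np.broadcast_to(z,(len(pts),))
    for (u,v),zz in zip(pts,zs):
        K=np.array([[f,0,c['cx']],[0,f,c['cy']],[0,0,1.]])
        d=np.array([(u-c['cx'])/f,(v-c['cy'])/f]); s=d.copy()
        for _ in range(20): s=d/(1+c['k1']*(s@s))
        r=Rc@np.array([s[0],-s[1],-1]); out.append(o+r*(zz-o[2])/r[2])
    return np.array(out)
def w2px(name,P,pose=None):
    c,f,o,Rc=cam(name,pose); q=(np.atleast_2d(P)-o)@Rc
    s=np.c_[q[:,0],-q[:,1]]/-q[:,2:]; s=s*(1+c['k1']*(s**2).sum(1,keepdims=True))
    return s*f+[c['cx'],c['cy']]
E
python3 - <<'E'
from h import *
for n in ['scene','side','wrist']:
    print(camera_info(n)); save(n,n+'0')
s=sense();print(s['tool_pos'],s['tcp_rot'],s['ft_force'])
E
```

```text
pics
{'vertical_fov': 57.405339365282735, 'cx': 315.24688029701633, 'cy': 237.07577291926663, 'k1': -0.061925920217670405, 'origin': array([1261.19286302,  472.26315121,  644.41421482]), 'rotation': array([ 57.66172106,  -0.39989329, 121.37356712])}
{'vertical_fov': 48.74881969580757, 'cx': 317.71734199194, 'cy': 242.0540631232726, 'k1': -0.1311431878685518, 'origin': array([-42.46127732, 836.44860488, 968.42523092]), 'rotation': array([ 4.84969471e+01, -9.13344862e-02, -1.45828545e+02])}
{'vertical_fov': 59.955687506071115, 'cx': 320.6366590411567, 'cy': 236.93302100757722, 'k1': -0.09629483171590282, 'tool_from_camera': array([[-1.68192704e-04,  9.61256419e-01,  2.75655707e-01,
         6.87546155e+01],
       [ 9.99999970e-01,  2.10832862e-04, -1.25053617e-04,
         1.78634318e-01],
       [-1.78325873e-04,  2.75655678e-01, -9.61256426e-01,
        -1.28185116e+02],
       [ 0.00000000e+00,  0.00000000e+00,  0.00000000e+00,
         1.00000000e+00]])}
[5.99582269e+02 6.67849692e-02 2.44456686e+02] [-1.79915071e+02 -9.05616422e-03  9.00012772e+01] [ 0.43506613 -0.04728723 -0.485091  ]
```

```bash
sed -i "s/Rc=np.array(c\['rotation'\],float)/Rc=R.from_euler('xyz',c['rotation'],degrees=True).as_matrix()/" h.py
```

```text
(no output)
```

View pics/scene0.png

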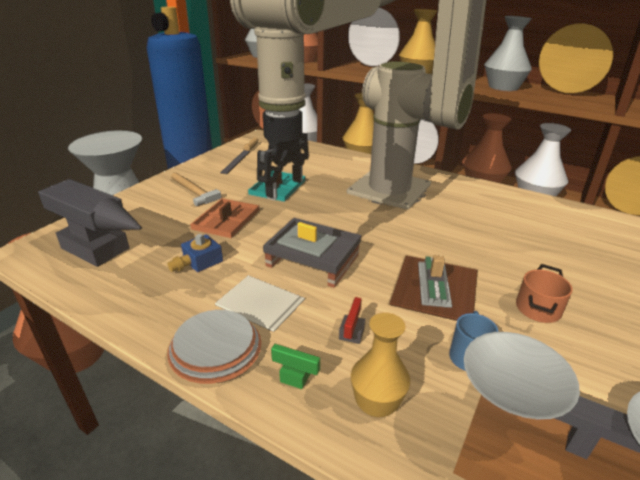

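View pics/side0.png

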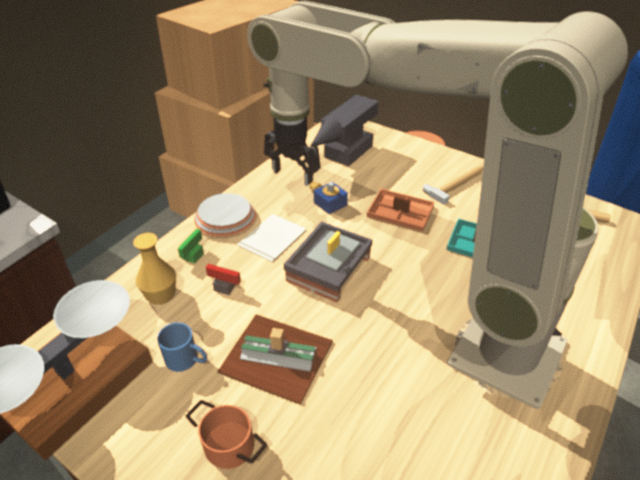

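Scene picture: cover fin at (307,231) in the hearth stand, copper tray (224,217) vs turquoise lookalike (277,185), red key (350,320) vs green lookalike (295,363), shaker (436,285) on its board, slate (260,302), valve (201,250). Choice: copper tray and red key. Now rough positions.

```bash
python3 - <<'E'
from h import *
np.set_printoptions(precision=1,suppress=True)
def p(n,*a): 
    for l,u,v,z in a: print(n,l,px2w(n,[(u,v)],z)[0])
p('scene',('coverfin',307,228,95),('trayfin',225,208,48),('keybar',354,302,64),('slate',260,302,6),('spindle',201,238,76),('post',437,258,80),('pot',545,295,35),('cup',475,340,40),('greenkey',296,352,64),('hammerhead',208,198,10),('vase',380,410,0))
p('side',('coverfin',335,236,95),('trayfin',403,198,48),('keybar',223,270,64),('slate',273,237,6),('spindle',329,184,76),('post',277,333,80),('pot',226,440,35),('cup',178,348,40))
E
```

```text
scene coverfin [493.8 -14.6  95. ]
scene trayfin [ 458.8 -312.6   48. ]
scene keybar [643.4 191.6  64. ]
scene slate [691.4 -12.9   6. ]
scene spindle [ 642.6 -223.9   76. ]
scene post [427.7 290.4  80. ]
scene pot [372.7 526.7  35. ]
scene cup [595.4 427.4  40. ]
scene greenkey [816.2 166.1  64. ]
scene hammerhead [ 385.9 -452.4   10. ]
scene vase [802.4 327.2   0. ]
side coverfin [487.8 -24.6  95. ]
side trayfin [ 444.2 -324.8   48. ]
side keybar [663.7 205.3  64. ]
side slate [681.6 -12.    6. ]
side spindle [ 638.8 -228.    76. ]
side post [427.9 295.3  80. ]
side pot [374.  530.6  35. ]
side cup [601.7 427.9  40. ]
```

View pics/wrist0.png

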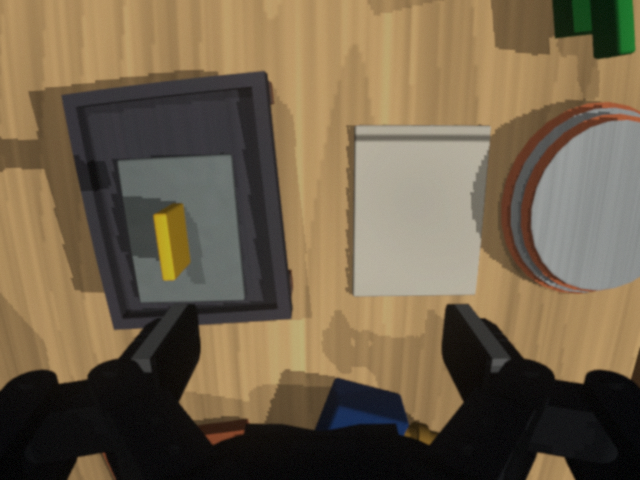

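Wrist view: stand rim outer corners about (63,95),(266,72),(291,317),(114,328), cover corners (117,159),(232,155),(245,300),(139,302), fin around (172,240), slate corners (355,137),(490,137),(476,294),(353,296), valve block (365,408).

```bash
python3 - <<'E'
from h import *
np.set_printoptions(precision=1,suppress=True)
pose=np.load('pics/wrist0_pose.npy')
def q(l,pts,z):
    P=px2w('wrist',pts,z,pose); e=np.roll(P,-1,0)-P
    print(l,P[:,:2].tolist(),'c',P.mean(0)[:2],'len',np.hypot(e[:,0],e[:,1]),'ang',np.degrees(np.arctan2(e[:,1],e[:,0])))
q('stand',[(63,95),(266,72),(291,317),(114,328)],62)
q('cover',[(117,159),(232,155),(245,300),(139,302)],58)
q('slate',[(355,137),(490,137),(476,294),(353,296)],6)
im=np.load('pics/wrist0.npy')
im=cv2.resize(im[50:340,40:310],None,fx=2.0,fy=2.0,interpolation=cv2.INTER_CUBIC)
cv2.imwrite('pics/crop1.png',im[:,:,::-1])
E
```

```text
stand [[407.67993872890986, 89.64009671885567], [560.7484960529025, 101.31391062812554], [574.9535784888321, -88.96378928052435], [422.4026305660235, -101.40716670119484]] c [491.4   0.1] len [153.5 190.8 153.1 191.6] ang [   4.4  -85.7 -175.3   94.4]
cover [[443.1918058152069, 40.80471076482779], [532.9157336192185, 42.58755745723025], [536.8552472685169, -75.63443982521268], [446.29416227264255, -78.45545245285466]] c [489.8 -17.7] len [ 89.7 118.3  90.6 119.3] ang [   1.1  -88.1 -178.2   91.5]
slate [[628.9889670391343, 53.38981173307175], [747.5955836028583, 54.76409857166369], [749.9001524599507, -93.75969339544706], [630.321393003104, -95.09956625427058]] c [689.2 -20.2] len [118.6 148.5 119.6 148.5] ang [   0.7  -89.1 -179.4   90.5]
```

View pics/crop1.png

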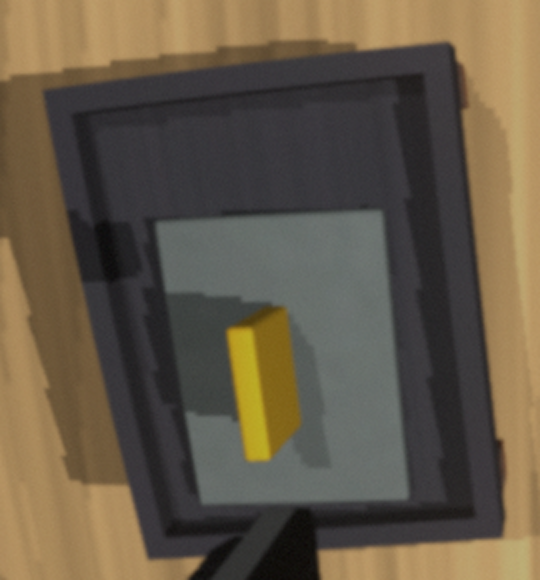

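The plate, stand and slate sizes match (90x119, 153x191, 119 wide). Cover at (490,-18), x axis ≈91.7°; stand centre (491,0), axis ≈94.5°; slate ≈(689,-15). Approaching the cover.

Emit:
apply_moves(
  deltas=[
    [-0.15, -0.915, 0, 0, 0, 0, 1],
    [-0.15, -0.915, 0, 0, 0, 0, 1],
    [-0.15, -0.915, 0, 0, 0, 0, 1],
    [-0.15, -0.915, 0, 0, 0, -0.37, 1],
    [0, 0, 1, 0, 0, 0, 1],
    [0, 0, 1, 0, 0, 0, 1],
    [0, 0, 1, 0, 0, 0, 1],
    [0, 0, 0.5, 0, 0, 0, 1],
  ],
)

```text
time: 1.15
tool_pos: [489.0, -17.8, 138.3]
tcp_rot: [-179.8, -0.0, 91.7]
ft_force: [-0.4, -0.2, 0.7]
finger_gap: 85.7
grip_force: 0.0
```

Emit:
apply_moves(
  deltas=[
    [0, 0, 1, 0, 0, 0, 1],
    [0, 0, 0.97, 0, 0, 0, 1],
    [0, 0, 0, 0, 0, 0, 0],
    [0, 0, 0, 0, 0, 0, 0],
    [0, 0, 0, 0, 0, 0, 0],
    [0, 0, 0, 0, 0, 0, 0],
    [0, 0, 0, 0, 0, 0, 0],
    [0, 0, -0.3, 0, 0, 0, 0],
  ],
  grip_force=60,
)

```text
time: 2.15
tool_pos: [489.3, -17.8, 89.7]
tcp_rot: [-179.9, -0.0, 91.7]
ft_force: [0.4, 0.5, -4.4]
finger_gap: 9.1
grip_force: 58.8
```

Emit:
apply_moves(
  deltas=[
    [0, 0, -1, 0, 0, 0, 0],
    [0, 0.5, -0.5, 0, 0, 0, 0],
    [0, 1, 0, 0, 0, 0, 0],
    [0, 1, 0, 0, 0, 0, 0],
    [0, 1, 0, 0, 0, 0, 0],
    [0, 1, 0, 0, 0, 0, 0],
    [-0.1, 1, 0, 0, 0, 0, 0],
    [0, 1, 0, 0, 0, 0, 0],
  ],
)

```text
time: 3.15
tool_pos: [685.6, -15.3, 134.6]
tcp_rot: [-179.9, -0.0, 91.7]
ft_force: [0.7, 0.4, -4.2]
finger_gap: 9.3
grip_force: 59.5
```

Emit:
apply_moves(
  deltas=[
    [0, 0.17, 0.5, 0, 0, 0, 0],
    [0, 0, 1, 0, 0, 0, 0],
    [0, 0, 1, 0, 0, 0, 0],
    [0, 0, 0.5, 0, 0, 0, 0],
    [0, 0, 0.08, 0, 0, 0, 0],
    [0, 0, 0, 0, 0, 0, 0],
  ],
)

```text
time: 3.9
tool_pos: [690.9, -15.1, 43.9]
tcp_rot: [179.9, 0.0, 91.7]
ft_force: [-0.1, 0.9, -3.2]
finger_gap: 8.7
grip_force: 59.8
```

Emit:
apply_moves(
  deltas=[
    [0, 0, 0.2, 0, 0, 0, 0],
    [0, 0, 0.07, 0, 0, 0, 0],
    [0, 0, 0, 0, 0, 0, 0],
  ],
)

```text
time: 4.28
tool_pos: [692.4, -15.2, 38.5]
tcp_rot: [179.7, 0.0, 91.7]
ft_force: [-4.3, -0.1, 9.8]
finger_gap: 8.9
grip_force: 62.1
```

Emit:
apply_moves(
  deltas=[
    [0, 0, 0, 0, 0, 0, 1],
    [0, 0, 0, 0, 0, 0, 1],
    [0, 0, 0, 0, 0, 0, 1],
    [0, 0, -0.5, 0, 0, 0, 1],
    [0, 0, -1, 0, 0, 0, 1],
    [0, 0, -1, 0, 0, 0, 1],
    [0, 0, -1, 0, 0, 0, 1],
    [-1, -1, -1, 0, 0, 0, 1],
  ],
)

```text
time: 5.28
tool_pos: [662.2, -44.6, 171.9]
tcp_rot: [179.9, -0.0, 91.9]
ft_force: [0.9, -0.6, 0.6]
finger_gap: 85.4
grip_force: 0.0
```

Emit:
apply_moves(
  deltas=[
    [-1, -1, -1, 0, 0, 0, 1],
    [-1, -1, -1, 0, 0, 0, 1],
    [-1, -1, 0, 0, 0, 0, 1],
    [-1, -1, 0, 0, 0, 0, 1],
    [-1, -1, 0, 0, 0, 0, 1],
    [-0.9, -1, 0, 0, 0, 0, 1],
    [-0.6, -0.3, 0, 0, 0, 0, 1],
    [0, 0, 0, 0, 0, 0, 1],
  ],
)

```text
time: 6.28
tool_pos: [478.0, -247.6, 230.6]
tcp_rot: [179.9, 0.0, 91.6]
ft_force: [0.4, -0.4, -0.0]
finger_gap: 85.6
grip_force: 0.0
```

```bash
python3 - <<'E'
from h import *
save('wrist','w1'); s=sense(); print(s['tool_pos'],s['tcp_rot'])
E
```

```text
[ 478.48329419 -246.71029215  230.35108379] [1.79937148e+02 7.61291761e-03 9.16308642e+01]
```

View pics/w1.png

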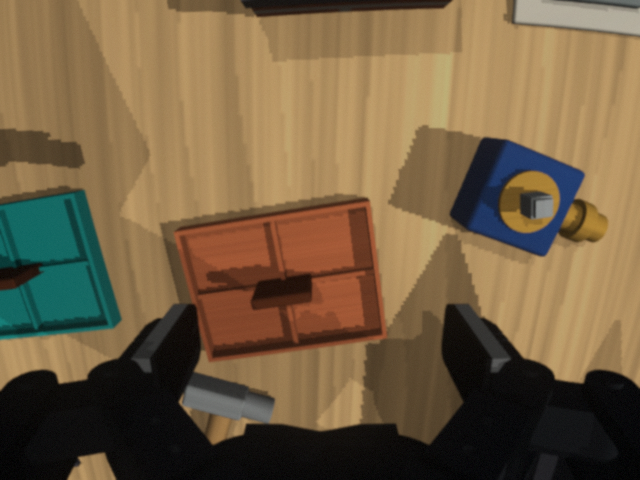

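Wrist view: copper tray rim corners (178,230),(369,200),(385,333),(210,359); hammer head below at (228,397); valve block with shoulder disc (530,202), spindle tip (541,206).

```bash
python3 - <<'E'
from h import *
np.set_printoptions(precision=1,suppress=True)
pose=np.load('pics/w1_pose.npy')
def q(l,pts,z):
    P=px2w('wrist',pts,z,pose); e=np.roll(P,-1,0)-P
    print(l,P[:,:2].tolist(),'c',P.mean(0)[:2],'len',np.hypot(e[:,0],e[:,1]),'ang',np.degrees(np.arctan2(e[:,1],e[:,0])))
q('tray',[(178,230),(369,200),(385,333),(210,359)],18)
q('finbot',[(281,291)],48)
q('block',[(502,139),(583,171),(546,254),(466,221)],50)
q('disc',[(530,201)],54); q('tip',[(541,206)],76); q('hammer',[(205,375),(273,400)],20)
im=np.load('pics/w1.npy')[110:290,430:640]
cv2.imwrite('pics/crop2.png',cv2.resize(im,None,fx=3,fy=3,interpolation=cv2.INTER_CUBIC)[:,:,::-1])
E
```

```text
tray [[356.8631372315342, -273.80254084142985], [518.676799958263, -243.61667938173753], [541.0274613728355, -367.05557244028466], [377.93020330357996, -399.6558076992659]] c [ 448.6 -321. ] len [164.6 125.4 166.3 127.6] ang [  10.6  -79.7 -168.7   99.5]
finbot [[448.20056351029075, -314.4382835217149]] c [ 448.2 -314.4] len [0.] ang [0.]
block [[611.235508065466, -188.4121232814929], [680.022484172614, -209.0893353841462], [661.0952185661768, -276.91120964177264], [591.0236693859202, -251.6459318097023]] c [ 635.8 -231.5] len [71.8 70.4 74.5 66.4] ang [ -16.7 -105.6  160.2   72.3]
disc [[638.0470370099712, -233.48255379580172]] c [ 638.  -233.5] len [0.] ang [0.]
tip [[635.2287767889034, -232.83749097227854]] c [ 635.2 -232.8] len [0.] ang [0.]
hammer [[372.5502806230106, -416.3529316105471], [437.4749535881907, -442.3403963330602]] c [ 405.  -429.3] len [69.9 69.9] ang [-21.8 158.2]
```

View pics/crop2.png

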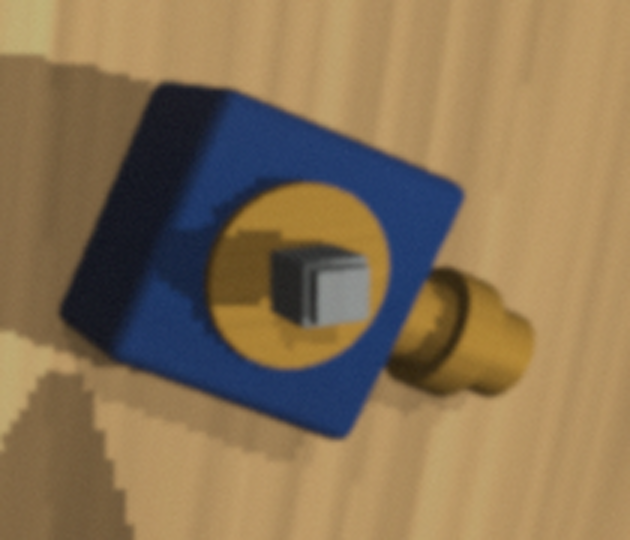

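Tray centre (449,-321), x axis ≈10.2°, sizes near 170x130. The spindle top lies at about (635,-233); I'll measure it closer later. Rotating to the tray.

Emit:
apply_moves(
  deltas=[
    [0, 0, 0.2, 0, 0, 1, 1],
    [0, 0, 0.2, 0, 0, 1, 1],
    [0, 0, 0.2, 0, 0, 1, 1],
    [0, 0, 0.2, 0, 0, 1, 1],
    [0, 0, 0.2, 0, 0, 1, 1],
    [0, 0, 0.2, 0, 0, 1, 1],
    [0, 0, 0.2, 0, 0, 1, 1],
    [0, 0, 0.2, 0, 0, 1, 1],
  ],
)

```text
time: 7.32
tool_pos: [479.1, -245.2, 181.6]
tcp_rot: [-180.0, -0.0, 55.0]
ft_force: [-0.3, -0.5, 0.4]
finger_gap: 85.5
grip_force: 0.0
```

Emit:
apply_moves(
  deltas=[
    [0, 0, 0.2, 0, 0, 1, 1],
    [0, 0, 0.2, 0, 0, 1, 1],
    [0, 0, 0.2, 0, 0, 1, 1],
    [0, 0, 0.2, 0, 0, 1, 1],
    [0, 0, 0.2, 0, 0, 1, 1],
    [0, 0, 0.2, 0, 0, 1, 1],
    [0, 0, 0.2, 0, 0, 1, 1],
    [0, 0, 0.2, 0, 0, 1, 1],
  ],
)

```text
time: 8.32
tool_pos: [479.1, -245.2, 133.6]
tcp_rot: [-180.0, -0.0, 18.3]
ft_force: [-0.5, -0.8, -0.2]
finger_gap: 85.2
grip_force: 0.0
```

Emit:
apply_moves(
  deltas=[
    [0, 0, 0, 0, 0, 1, 1],
    [0, 0, 0, 0, 0, 0.76, 1],
    [-0.7, 0.8, 0, 0, 0, 0, 1],
    [-0.7, 0.8, 0, 0, 0, 0, 1],
    [0, 0.66, 0, 0, 0, 0, 1],
    [0, 0, 0, 0, 0, 0, 1],
  ],
)

```text
time: 9.07
tool_pos: [449.8, -320.8, 133.8]
tcp_rot: [180.0, -0.0, 10.3]
ft_force: [-0.2, 0.5, -0.2]
finger_gap: 85.6
grip_force: 0.0
```

Emit:
apply_moves(
  deltas=[
    [0, 0, 1, 0, 0, 0, 1],
    [0, 0, 1, 0, 0, 0, 1],
    [0, 0, 1, 0, 0, 0, 1],
    [0, 0, 0.43, 0, 0, 0, 0.5],
    [0, 0, 0, 0, 0, 0, 0],
    [0, 0, 0, 0, 0, 0, 0],
    [0, 0, 0, 0, 0, 0, 0],
    [0, 0, 0, 0, 0, 0, 0],
  ],
)

```text
time: 10.07
tool_pos: [449.8, -321.5, 32.4]
tcp_rot: [179.9, -0.1, 10.3]
ft_force: [-0.3, 1.4, 6.6]
finger_gap: 8.9
grip_force: 60.0
```

Emit:
apply_moves(
  deltas=[
    [0, 0, 0, 0, 0, 0, 0],
    [0, 0, -1, 0, 0, 0, 0],
    [0, 0, -1, 0, 0, 0, 0],
    [0, 0, -1, 0, 0, 0, 0],
    [0, 0, -0.8, 0, 0, 0, 0],
    [0, 0, 0, 0, 0, 0, 0],
  ],
)

```text
time: 10.82
tool_pos: [449.8, -321.6, 146.8]
tcp_rot: [179.8, -0.1, 10.3]
ft_force: [-0.1, -0.4, -5.3]
finger_gap: 9.0
grip_force: 59.4
```

Emit:
apply_moves(
  deltas=[
    [0.3, -1, 0, 0, 0, 0, 0],
    [0.3, -1, 0, 0, 0, 0, 0],
    [0.3, -1, 0, 0, 0, 0, 0],
    [0.3, -1, 0, 0, 0, 0, 0],
    [0.3, -1, 0, 0, 0, 0, 0],
    [0.3, -1, 0, 0, 0, 0, 0],
    [0.3, -1, 0, 0, 0, 0, 0],
    [0.3, -1, 0, 0, 0, 0, 0],
  ],
)

```text
time: 11.82
tool_pos: [475.7, -70.4, 142.7]
tcp_rot: [-179.9, 0.1, 10.3]
ft_force: [0.6, -0.1, -4.2]
finger_gap: 9.2
grip_force: 59.5
```

Emit:
apply_moves(
  deltas=[
    [0.3, -1, 0, 0, 0, 0, 0],
    [0.3, -1, 0, 0, 0, 0, 0],
    [0.28, -0.3, 0, 0, 0, 0, 0],
    [0, 0, 0, 0, 0, -1, 0],
    [0, 0, 0, 0, 0, -1, 0],
    [0, 0, 0, 0, 0, -1, 0],
    [0, 0, 0, 0, 0, -1, 0],
    [0, 0, 0, 0, 0, -1, 0],
  ],
)

```text
time: 12.82
tool_pos: [490.0, 0.3, 143.5]
tcp_rot: [-180.0, 0.1, 33.3]
ft_force: [0.4, -0.3, -5.2]
finger_gap: 9.1
grip_force: 59.7
```

Emit:
apply_moves(
  deltas=[
    [0, 0, 0, 0, 0, -1, 0],
    [0, 0, 0, 0, 0, -1, 0],
    [0, 0, 0, 0, 0, -1, 0],
    [0, 0, 0, 0, 0, -1, 0],
    [0, 0, 0, 0, 0, -1, 0],
    [0, 0, 0, 0, 0, -1, 0],
    [0, 0, 0, 0, 0, -1, 0],
    [0, 0, 0, 0, 0, -1, 0],
  ],
)

```text
time: 13.82
tool_pos: [490.0, 0.3, 143.5]
tcp_rot: [-179.9, 0.0, 70.0]
ft_force: [-0.6, 0.3, -3.8]
finger_gap: 9.3
grip_force: 59.7
```

Emit:
apply_moves(
  deltas=[
    [0, 0, 0, 0, 0, -1, 0],
    [0, 0, 0, 0, 0, -1, 0],
    [0, 0, 0, 0, 0, -1, 0],
    [0, 0, 0, 0, 0, -1, 0],
    [0, 0, 0, 0, 0, -1, 0],
    [0, 0, 0, 0, 0, -0.37, 0],
    [0, 0, 0, 0, 0, 0, 0],
  ],
)

```text
time: 14.7
tool_pos: [490.2, 0.7, 144.2]
tcp_rot: [-179.9, -0.0, 94.4]
ft_force: [-0.4, 1.0, -4.3]
finger_gap: 9.0
grip_force: 59.7
```

```bash
python3 - <<'E'
from h import *
save('wrist','w2');save('scene','s2');save('side','d2'); s=sense(); print(s['tool_pos'],s['tcp_rot'])
E
```

```text
[490.41169029   0.84909109 144.59494127] [-1.79984759e+02  2.02010591e-03  9.44292080e+01]
```

View pics/w2.png

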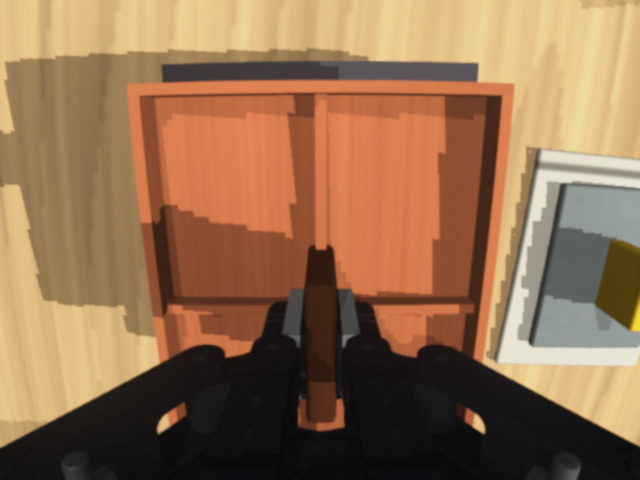

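The wrist view shows the tray in hand with rim corners (128,85),(514,85), and the stand's far rim edge behind it from (163,64) to (477,64).

```bash
python3 - <<'E'
from h import *
np.set_printoptions(precision=1,suppress=True)
pose=np.load('pics/w2_pose.npy'); pose[3:5]=[180,0]
Rt=R.from_euler('xyz',pose[3:],degrees=True).as_matrix()
T=lambda P:(P-pose[:3])@Rt
im=np.load('pics/w2.npy').astype(int)
for u in [200,320,440]: print(u,[(v,im[v,u].tolist()) for v in range(56,98,2)])
for v in [72]: print([(u,im[v,u].tolist()) for u in list(range(156,170,2))+list(range(470,484,2))])
print('tray',T(px2w('wrist',[(128,85),(514,85)],130.5,pose)))
P=px2w('wrist',[(163,63),(477,63)],62,pose); print('stand',T(P),P)
E
```

```text
200 [(56, [166, 135, 91]), (58, [166, 135, 93]), (60, [165, 134, 90]), (62, [136, 110, 81]), (64, [74, 64, 61]), (66, [66, 60, 59]), (68, [63, 55, 55]), (70, [65, 56, 57]), (72, [63, 55, 56]), (74, [65, 56, 57]), (76, [66, 57, 59]), (78, [62, 55, 55]), (80, [96, 67, 60]), (82, [206, 121, 79]), (84, [223, 130, 81]), (86, [222, 131, 82]), (88, [222, 130, 83]), (90, [223, 131, 81]), (92, [216, 123, 77]), (94, [152, 84, 53]), (96, [143, 79, 50])]
320 [(56, [159, 128, 86]), (58, [158, 127, 86]), (60, [137, 112, 84]), (62, [89, 82, 80]), (64, [82, 77, 78]), (66, [69, 64, 64]), (68, [66, 59, 59]), (70, [66, 58, 59]), (72, [66, 58, 59]), (74, [65, 58, 58]), (76, [66, 59, 60]), (78, [81, 62, 60]), (80, [175, 104, 72]), (82, [222, 129, 81]), (84, [223, 130, 82]), (86, [223, 131, 83]), (88, [222, 131, 82]), (90, [220, 129, 80]), (92, [178, 100, 63]), (94, [173, 97, 61]), (96, [189, 106, 67])]
440 [(56, [232, 199, 140]), (58, [232, 200, 140]), (60, [226, 192, 135]), (62, [153, 130, 107]), (64, [95, 88, 93]), (66, [90, 82, 87]), (68, [93, 87, 90]), (70, [94, 86, 90]), (72, [92, 85, 89]), (74, [91, 85, 89]), (76, [92, 86, 90]), (78, [91, 83, 89]), (80, [128, 94, 87]), (82, [206, 125, 82]), (84, [214, 126, 78]), (86, [214, 126, 79]), (88, [215, 127, 80]), (90, [215, 127, 80]), (92, [204, 118, 74]), (94, [130, 72, 45]), (96, [159, 90, 57])]
[(156, [151, 122, 83]), (158, [150, 120, 81]), (160, [142, 115, 80]), (162, [90, 77, 63]), (164, [61, 55, 56]), (166, [63, 58, 57]), (168, [65, 57, 58]), (470, [91, 86, 88]), (472, [91, 85, 88]), (474, [92, 87, 90]), (476, [100, 89, 91]), (478, [197, 168, 127]), (480, [237, 210, 150]), (482, [236, 206, 145])]
tray [[ 80.5 -63.8  13.7]
 [ 80.5  64.3  13.7]]
stand [[ 96.  -76.1  82.2]
 [ 95.9  75.8  82.2]] [[406.9  90.5  62. ]
 [558.4 102.1  62. ]]
```

Emit:
apply_moves(
  deltas=[
    [0.07, 0, 0.7, 0, 0, 0, 0],
    [0, 0, 0.7, 0, 0, 0, 0],
    [0, 0, 0, 0, 0, 0, 0],
    [0, 0, 0, 0, 0, 0, 0],
  ],
)

```text
time: 15.35
tool_pos: [490.7, 3.0, 103.6]
tcp_rot: [180.0, 0.0, 94.5]
ft_force: [-0.5, 0.6, -4.0]
finger_gap: 8.9
grip_force: 59.6
```

```bash
python3 - <<'E'
from h import *
np.set_printoptions(precision=1,suppress=True)
save('wrist','w3')
pose=np.load('pics/w3_pose.npy'); print(pose); pose[3:5]=[180,0]
Rt=R.from_euler('xyz',pose[3:],degrees=True).as_matrix()
# predicted pixels: tray rim corner & stand corners for coincident centres at TCP
z=pose[2]
W=lambda x,y,zz:np.r_[(pose[:3]+Rt@[x,y,0])[:2],zz]
print('pred tray',w2px('wrist',[W(85,s*65,z-32+18) for s in(-1,1)],pose),'stand',w2px('wrist',[W(97,s*77,62) for s in(-1,1)],pose),'mid',w2px('wrist',[W(50,s*77,62) for s in(-1,1)]+[W(50,s*65,z-14) for s in(-1,1)],pose))
im=np.load('pics/w3.npy').astype(int).sum(2)
print('col320',list(enumerate(im[0:140:2,320])))
E
cp pics/w3.png pics/v8.png
```

```text
[490.7   3.  103.6 180.    0.   94.5]
pred tray [[123.9  71.3]
 [516.7  71.2]] stand [[123.5  48. ]
 [517.1  47.9]] mid [[134.4 167.5]
 [506.3 167.4]
 [133.9 176.2]
 [506.7 176.2]]
col320 [(0, np.int64(564)), (1, np.int64(569)), (2, np.int64(563)), (3, np.int64(560)), (4, np.int64(563)), (5, np.int64(562)), (6, np.int64(566)), (7, np.int64(563)), (8, np.int64(563)), (9, np.int64(566)), (10, np.int64(561)), (11, np.int64(561)), (12, np.int64(558)), (13, np.int64(559)), (14, np.int64(557)), (15, np.int64(562)), (16, np.int64(563)), (17, np.int64(565)), (18, np.int64(562)), (19, np.int64(561)), (20, np.int64(519)), (21, np.int64(387)), (22, np.int64(370)), (23, np.int64(373)), (24, np.int64(371)), (25, np.int64(378)), (26, np.int64(340)), (27, np.int64(276)), (28, np.int64(268)), (29, np.int64(271)), (30, np.int64(272)), (31, np.int64(273)), (32, np.int64(264)), (33, np.int64(265)), (34, np.int64(243)), (35, np.int64(196)), (36, np.int64(186)), (37, np.int64(180)), (38, np.int64(185)), (39, np.int64(207)), (40, np.int64(346)), (41, np.int64(430)), (42, np.int64(438)), (43, np.int64(438)), (44, np.int64(434)), (45, np.int64(427)), (46, np.int64(337)), (47, np.int64(329)), (48, np.int64(360)), (49, np.int64(362)), (50, np.int64(369)), (51, np.int64(412)), (52, np.int64(433)), (53, np.int64(423)), (54, np.int64(427)), (55, np.int64(430)), (56, np.int64(430)), (57, np.int64(428)), (58, np.int64(423)), (59, np.int64(425)), (60, np.int64(420)), (61, np.int64(427)), (62, np.int64(423)), (63, np.int64(427)), (64, np.int64(425)), (65, np.int64(427)), (66, np.int64(423)), (67, np.int64(428)), (68, np.int64(419)), (69, np.int64(425))]
```

View pics/w3.png

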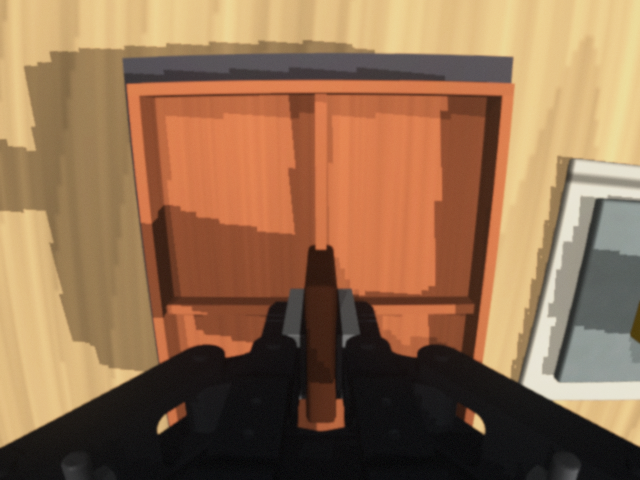

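Emit:
apply_moves(
  deltas=[
    [0.017, -0.015, 0.2, 0, 0, 0, 0],
    [0, 0, 0.1, 0, 0, 0, 0],
    [0, 0, 0.1, 0, 0, 0, 0],
    [0, 0, 0.05, 0, 0, 0, 0],
    [0, 0, 0, 0, 0, 0, 0],
  ],
)

```text
time: 16.02
tool_pos: [489.7, 3.5, 89.1]
tcp_rot: [-180.0, -0.0, 94.5]
ft_force: [-0.3, -0.8, -4.4]
finger_gap: 9.1
grip_force: 59.7
```

Emit:
apply_moves(
  deltas=[
    [0, 0, 0.1, 0, 0, 0, 0],
    [0, 0, 0.07, 0, 0, 0, 0],
    [0, 0, 0.05, 0, 0, 0, 0],
    [0, 0, 0, 0, 0, 0, 0],
  ],
)

```text
time: 16.52
tool_pos: [489.8, 3.5, 82.6]
tcp_rot: [-180.0, -0.0, 94.5]
ft_force: [0.2, -0.4, -4.3]
finger_gap: 9.2
grip_force: 59.7
```

Emit:
apply_moves(
  deltas=[
    [0, 0, 0.04, 0, 0, 0, 0],
    [0, 0, 0.04, 0, 0, 0, 0],
    [0, 0, 0, 0, 0, 0, 0],
  ],
)

```text
time: 16.9
tool_pos: [490.0, 3.5, 82.4]
tcp_rot: [-180.0, 0.0, 94.5]
ft_force: [-13.4, 0.4, 17.7]
finger_gap: 9.0
grip_force: 63.2
```

Emit:
apply_moves(
  deltas=[
    [0, 0, 0, 0, 0, 0, 1],
    [0, 0, 0, 0, 0, 0, 1],
    [0, 0, 0, 0, 0, 0, 1],
    [0, 0, -0.6, 0, 0, 0, 1],
    [0, 0, -1, 0, 0, 0, 1],
    [0, 0, -1, 0, 0, 0, 1],
    [0, 0, -1, 0, 0, 0, 1],
    [0, 0, -1, 0, 0, 0, 1],
  ],
)

```text
time: 17.9
tool_pos: [490.0, 3.5, 220.8]
tcp_rot: [179.9, 0.0, 94.5]
ft_force: [0.9, 0.2, -1.0]
finger_gap: 85.1
grip_force: 0.0
```

Emit:
apply_moves(
  deltas=[
    [1, 0, -1, 0, 0, 0, 1],
    [1, 0, 0, 0, 0, 0, 1],
    [0.8, 0, 0, 0, 0, 0, 1],
    [0, 0, 0, 0, 0, 0, 1],
  ],
)

```text
time: 18.4
tool_pos: [483.2, 88.5, 249.7]
tcp_rot: [179.9, -0.0, 94.6]
ft_force: [0.1, -0.1, 0.4]
finger_gap: 85.5
grip_force: 0.0
```

```bash
python3 - <<'E'
from h import *
save('wrist','w4'); print(np.load('pics/w4_pose.npy'))
E
```

```text
[ 4.83245615e+02  8.85222212e+01  2.49668449e+02  1.79918284e+02
 -1.31759076e-02  9.46226524e+01]
```

Emit:
apply_moves(
  deltas=[
    [1, 0, 0, 0, 0, 0, 1],
    [1, 0, 0, 0, 0, 0, 1],
    [1, -0.2, 0, 0, 0, 0, 1],
    [1, -0.2, 0, 0, 0, 0, 1],
    [1, -0.2, 0, 0, 0, 0, 1],
    [1, -0.3, 0, 0, 0, 0, 1],
    [1, -0.3, 0, 0, 0, 0, 1],
    [0.5, 0, 0, 0, 0, 0, 1],
  ],
)

```text
time: 19.45
tool_pos: [429.7, 309.2, 248.8]
tcp_rot: [180.0, 0.0, 94.5]
ft_force: [0.3, -0.7, 0.0]
finger_gap: 85.4
grip_force: 0.0
```

```bash
python3 - <<'E'
from h import *
save('wrist','w5'); print(np.load('pics/w5_pose.npy'))
a=cv2.imread('pics/w4.png');b=cv2.imread('pics/w5.png')
cv2.imwrite('pics/v9.png',np.hstack([cv2.resize(a,(400,300)),cv2.resize(b,(400,300))]))
E
```

```text
[4.29713842e+02 3.09175694e+02 2.48755103e+02 1.79977686e+02
 2.99944116e-03 9.45254680e+01]
```

View pics/v9.png

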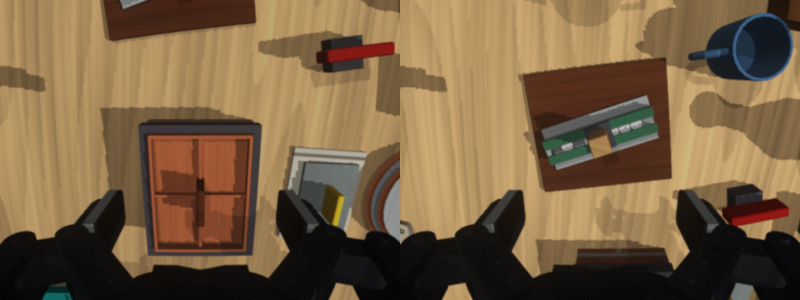

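Left half: tray sits evenly in the recess, cover on slate. Right half: shaker on its board, post at about (598,143); need a closer crop to see its mouth.

```bash
python3 - <<'E'
import cv2
a=cv2.imread('pics/w5.png')[80:320,190:450]
cv2.imwrite('pics/v10.png',cv2.resize(a,None,fx=2.5,fy=2.5,interpolation=cv2.INTER_CUBIC))
E
```

```text
(no output)
```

View pics/v10.png

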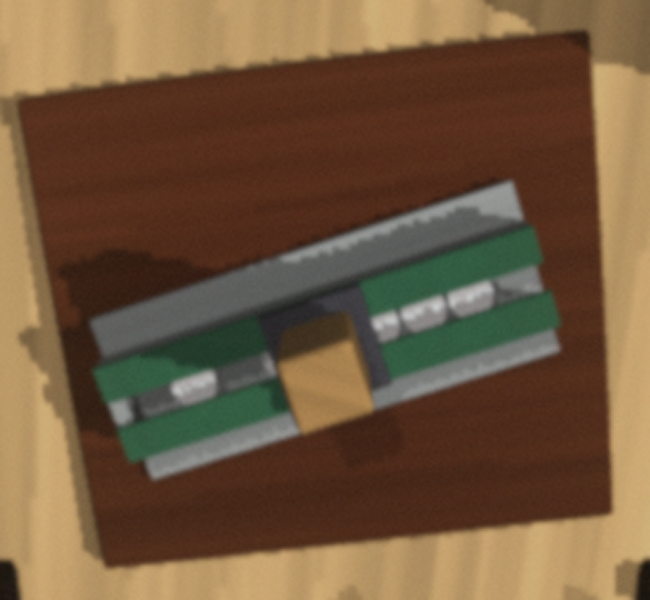

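```bash
python3 - <<'E'
from h import *
a=cv2.imread('pics/s2.png')[245:325,385:485];b=cv2.imread('pics/d2.png')[310:390,220:320]
a,b=[cv2.resize(i,(400,320),interpolation=cv2.INTER_CUBIC) for i in(a,b)]
cv2.imwrite('pics/v11.png',np.hstack([a,b]))
E
```

```text
(no output)
```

View pics/v11.png

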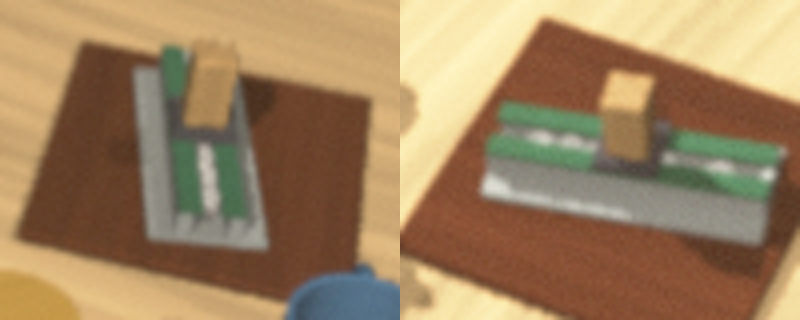

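Mouth faces image-right (+x): the scene crop shows the open end with a slug between wall ends, and v10 shows an end-wall top at the left end. Slugs are seen in the slit at crop (195,385),(385,325),(425,313),(470,300). Computing the pose.

```bash
python3 - <<'E'
from h import *
np.set_printoptions(precision=1,suppress=True)
pose=np.load('pics/w5_pose.npy')
def q(l,pts,z):
    pts=[(190+u/2.5,80+v/2.5) for u,v in pts]
    P=px2w('wrist',pts,z,pose); e=np.roll(P,-1,0)-P
    print(l,P[:,:2].tolist(),'c',P.mean(0)[:2],'len',np.hypot(e[:,0],e[:,1]),'ang',np.degrees(np.arctan2(e[:,1],e[:,0])))
q('foot',[(90,320),(515,180),(558,350),(152,480)],12)
q('posttop',[(279,363),(358,340),(373,408),(301,435)],82)
q('roof',[(94,370),(535,226),(559,325),(130,461)],36)
q('board',[(20,100),(588,32),(610,512),(106,566)],8)
E
```

```text
foot [[345.79201738600574, 293.67837763436626], [491.9540990763814, 354.98097231869747], [515.1701230139265, 295.8903064650759], [370.1451712855099, 234.1069515577689]] c [430.8 294.7] len [158.5  63.5 157.6  64.4] ang [  22.8  -68.6 -156.9  112.2]
posttop [[416.5614090924343, 301.20072171542813], [439.01236429490814, 309.8966257046668], [445.24143003364014, 289.65657054616486], [424.57758944071907, 279.5796888298733]] c [431.3 295.1] len [24.1 21.2 23.  23.1] ang [  21.2  -72.9 -154.   110.3]
roof [[352.63800112667707, 281.904304936304], [495.912603516353, 342.207386296913], [508.3396269599884, 309.88700748253154], [365.7984816692258, 250.00308768136773]] c [430.7 296. ] len [155.4  34.6 154.6  34.5] ang [  22.8  -69.  -157.2  112.4]
board [[318.5961123200639, 368.9972756366623], [511.75422473897675, 406.8172790376715], [545.4358685018489, 233.01835274600447], [352.5633125154168, 195.1500082769302]] c [432.1 301. ] len [196.8 177.  196.6 177.1] ang [  11.1  -79.  -168.9  101.1]
```

Emit:
apply_moves(
  deltas=[
    [0, 0, 0.3, 0, 0, 1, 1],
    [0, 0, 0.3, 0, 0, 1, 1],
    [0, 0, 0.3, 0, 0, 1, 1],
    [0, 0, 0.3, 0, 0, 1, 1],
    [0, 0, 0.3, 0, 0, 1, 1],
    [0, 0, 0.3, 0, 0, 1, 1],
    [0, 0, 0.3, 0, 0, 1, 1],
    [0, 0, 0.3, 0, 0, 1, 1],
  ],
)

```text
time: 20.5
tool_pos: [430.7, 307.5, 176.2]
tcp_rot: [180.0, 0.0, 57.6]
ft_force: [-0.6, -0.0, -0.4]
finger_gap: 85.6
grip_force: 0.0
```

Emit:
apply_moves(
  deltas=[
    [0, 0, 0.3, 0, 0, 1, 1],
    [0, 0, 0.3, 0, 0, 1, 1],
    [0, 0, 0.3, 0, 0, 1, 1],
    [0, 0, 0.3, 0, 0, 1, 1],
    [0, 0, 0.3, 0, 0, 1, 1],
    [0, 0, 0.3, 0, 0, 1, 1],
    [0, 0, 0, 0, 0, 1, 1],
    [0, 0, 0, 0, 0, 0.66, 1],
  ],
)

```text
time: 21.5
tool_pos: [430.6, 307.4, 122.2]
tcp_rot: [180.0, 0.0, 22.5]
ft_force: [-0.2, 0.2, -1.5]
finger_gap: 85.6
grip_force: 0.0
```

Emit:
apply_moves(
  deltas=[
    [-0.14, 0.45, 0, 0, 0, 0, 1],
    [0, 0, 0, 0, 0, 0, 1],
    [0, 0, 0, 0, 0, 0, 1],
  ],
)

```text
time: 21.88
tool_pos: [431.4, 294.2, 122.4]
tcp_rot: [-180.0, -0.0, 22.7]
ft_force: [0.3, -0.7, -1.8]
finger_gap: 85.8
grip_force: 0.0
```

```bash
python3 - <<'E'
from h import *
save('wrist','w6'); p=np.load('pics/w6_pose.npy'); print(p)
im=np.load('pics/w6.npy'); 
# predicted pixels of post top corners for shaker (431,295) yaw 22.7
c,s=np.cos(np.radians(22.7)),np.sin(np.radians(22.7))
W=[[431+c*a-s*b,295+s*a+c*b,z] for a,b,z in [(12,12,82),(12,-12,82),(-12,-12,82),(-12,12,82),(79,0,20),(79,18,35),(79,-18,35),(79,32,12),(79,-32,12)]]
print(w2px('wrist',W,p).round())
# mask post brown
h=cv2.cvtColor(im,cv2.COLOR_RGB2HSV); g=cv2.inRange(h,(45,90,30),(85,255,255)); ys,xs=np.nonzero(g); print('green',xs.min(),xs.max(),ys.min(),ys.max(),cv2.minAreaRect(np.c_[xs,ys].astype(np.float32)))
W=[[431+c*a-s*b,295+s*a+c*b,36] for a,b in [(79,18),(79,-18)]]; print(w2px('wrist',W,p))
E
```

```text
[ 4.31387996e+02  2.94159048e+02  1.22420658e+02 -1.79998112e+02
 -1.36549238e-02  2.26939131e+01]
[[288. 258.]
 [344. 258.]
 [343. 309.]
 [289. 309.]
 [317. 101.]
 [280. 100.]
 [353. 100.]
 [259. 102.]
 [375. 102.]]
green 282 350 103 371 ((316.0, 237.0), (268.0, 68.0), 90.0)
[[280.00878781  99.60830561]
 [352.67103984  99.53697786]]
```

Emit:
apply_moves(
  deltas=[
    [0, 0, 1, 0, 0, 0, 1],
    [0, 0, 1, 0, 0, 0, 1],
    [0, 0, 0.13, 0, 0, 0, 1],
    [0, 0, 0, 0, 0, 0, 0],
    [0, 0, 0, 0, 0, 0, 0],
    [0, 0, 0, 0, 0, 0, 0],
    [0, 0, 0, 0, 0, 0, 0],
    [0, 0, 0, 0, 0, 0, 0],
  ],
  grip_force=80,
)

```text
time: 22.92
tool_pos: [431.8, 295.1, 59.5]
tcp_rot: [-180.0, -0.1, 22.7]
ft_force: [-2.0, 0.2, 5.6]
finger_gap: 23.1
grip_force: 78.4
```

Emit:
apply_moves(
  deltas=[
    [0, 0, 0, 0, 0, 0, 0],
    [0, 0, -0.3, 0, 0, 0, 0],
    [0, 0, -0.6, 0, 0, 0, 0],
    [0, 0, -0.6, 0, 0, 0, 0],
    [0, 0, -0.6, 0, 0, 0, 0],
    [0, 0, -0.6, 0, 0, 0, 0],
    [0, 0, -0.6, 0, 0, 0, 0],
    [0, 0, -0.6, 0, 0, 0, 0],
  ],
)

```text
time: 23.92
tool_pos: [431.1, 294.7, 176.7]
tcp_rot: [-180.0, -0.0, 22.7]
ft_force: [0.3, -0.2, -3.4]
finger_gap: 23.5
grip_force: 78.6
```

Emit:
apply_moves(
  deltas=[
    [-0.1, 0.3, -0.4, 0, 0, 0, 0],
    [-0.2, 0.6, -0.4, 0, 0, 0, 0],
    [-0.3, 1, 0, 0, 0, 0, 0],
    [-0.32, 1, 0, 0, 0, 0, 0],
    [-0.32, 1, 0, 0, 0, 0, 0],
    [-0.32, 1, 0, 0, 0, 0, 0],
    [-0.32, 1, 0, 0, 0, 0, 0],
    [-0.32, 1, 0, 0, 0, 0, 0],
  ],
)

```text
time: 24.92
tool_pos: [449.5, 76.0, 199.4]
tcp_rot: [180.0, 0.0, 22.7]
ft_force: [0.1, -0.6, -3.9]
finger_gap: 23.1
grip_force: 78.7
```

Emit:
apply_moves(
  deltas=[
    [-0.32, 1, 0, 0, 0, 0, 0],
    [-0.32, 1, 0, 0, 0, 0, 0],
    [-0.32, 1, 0, 0, 0, 0, 0],
    [-0.32, 1, 0, 0, 0, 0, 0],
    [-0.32, 1, 0, 0, 0, 0, 0],
    [-0.3, 0.8, 0, 0, 0, 0, 0],
    [-0.2, 0.4, 0, 0, 0, 0, 0],
    [-0.1, 0.14, 0, 0, 0, 0, 0],
  ],
)

```text
time: 25.92
tool_pos: [462.0, -123.4, 199.3]
tcp_rot: [-180.0, 0.0, 22.6]
ft_force: [-0.4, 0.5, -4.4]
finger_gap: 23.4
grip_force: 78.9
```

Emit:
apply_moves(
  deltas=[
    [0, 0, 0, 0, 0, -0.5, 0],
    [0, 0, 0, 0, 0, -1, 0],
    [0, 0, 0, 0, 0, -1, 0],
    [0, 0, 0, 0, 0, -1, 0],
    [0, 0, 0, 0, 0, -1, 0],
    [0, 0, 0, 0, 0, -1, 0],
    [0, 0, 0, 0, 0, -1, 0],
    [0, 0, 0, 0, 0, -1, 0],
  ],
)

```text
time: 26.92
tool_pos: [462.4, -121.9, 199.3]
tcp_rot: [-180.0, -0.0, 57.3]
ft_force: [0.5, 0.1, -3.9]
finger_gap: 22.6
grip_force: 78.8
```

Emit:
apply_moves(
  deltas=[
    [0, 0, 0, 0, 0, -1, 0],
    [0, 0, 0, 0, 0, -1, 0],
    [0, 0, 0, 0, 0, -1, 0],
    [0, 0, 0, 0, 0, -1, 0],
    [0, 0, 0, 0, 0, -1, 0],
    [0, 0, 0, 0, 0, -1, 0],
    [0, 0, 0, 0, 0, -1, 0],
    [0, 0, 0, 0, 0, -1, 0],
  ],
)

```text
time: 27.92
tool_pos: [462.4, -121.9, 199.3]
tcp_rot: [-180.0, -0.0, 94.0]
ft_force: [1.1, 0.3, -3.8]
finger_gap: 23.2
grip_force: 78.8
```

Emit:
apply_moves(
  deltas=[
    [0, 0, 0, 0, 0, -0.16, 0],
    [0, 0, 0, 0, 0, 0, 0],
  ],
)

```text
time: 28.18
tool_pos: [462.5, -122.3, 199.4]
tcp_rot: [-180.0, -0.0, 94.4]
ft_force: [-0.0, 0.0, -4.0]
finger_gap: 23.2
grip_force: 78.8
```

```bash
python3 - <<'E'
from h import *
save('wrist','w7'); print(np.load('pics/w7_pose.npy').round(1)); save('scene','s7')
a=cv2.imread('pics/w7.png');b=cv2.imread('pics/s7.png')
cv2.imwrite('pics/v12.png',np.hstack([a[:,170:470],cv2.resize(b[100:340,100:400],(500,400))[:,:] if 0 else cv2.copyMakeBorder(cv2.resize(b[100:340,100:400],(500,400)),0,80,0,0,cv2.BORDER_CONSTANT)]))
E
```

```text
[ 462.5 -122.3  199.4 -180.    -0.    94.4]
```

View pics/v12.png

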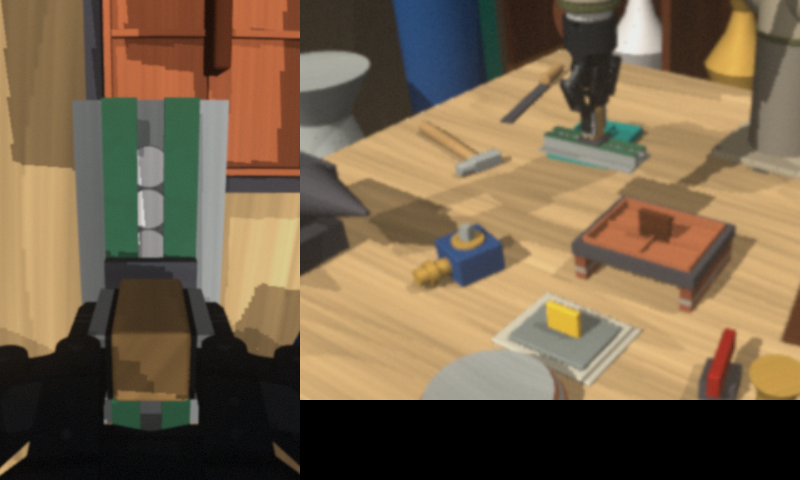

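Wrist view: open mouth at the top (row 98), three slugs in the slit at rows 165, 208, 245, tray below; scene crop shows the tray seated and the cover on the slate. Lower and pre-tip to 16°.

Emit:
apply_moves(
  deltas=[
    [0.08, 0.18, 0.25, 0, 0, 0, 0],
    [0, 0, 0.25, 0, 0, 0, 0],
    [0, 0, 0, 0, -0.5, 0, 0],
    [0, 0, 0, 0, -1, 0, 0],
    [0, 0, 0, 0, -1, 0, 0],
    [0, 0, 0, 0, -0.5, 0, 0],
    [0, 0, 0, 0, -0.3, 0, 0],
    [0, 0, 0, 0, 0, 0, 0],
  ],
)

```text
time: 29.28
tool_pos: [467.9, -119.4, 184.3]
tcp_rot: [-180.0, 15.1, 94.5]
ft_force: [-0.0, 0.2, -3.0]
finger_gap: 23.4
grip_force: 78.9
```

```bash
cat > prof.py <<'E'
from h import *
import sys
np.set_printoptions(precision=1,suppress=True,linewidth=200)
n=sys.argv[1]; im=save('wrist','w'+n); s=sense(); print(s['time'],s['tool_pos'],s['tcp_rot'],s['ft_force'])
print('now ',im[96:260,314:327].mean((1,2))[::4].astype(int))
old=np.load('pics/w7.npy'); print('orig',old[96:260,314:327].mean((1,2))[::4].astype(int))
# tray occupancy from scene & side: bright unsaturated px per panel
C=np.array([490.4,0.8]); a=np.radians(94.5); ex=np.array([np.cos(a),np.sin(a)]); ey=np.array([-ex[1],ex[0]])
for cn in ('scene','side'):
    m=save(cn,cn+n); ref=np.load('pics/s7.npy' if cn=='scene' else 'pics/d_ref.npy') if (cn=='scene' or __import__('os').path.exists('pics/d_ref.npy')) else None
    hs=cv2.cvtColor(m,cv2.COLOR_RGB2HSV); g=((hs[...,1]<70)&(hs[...,2]>90)).astype(np.uint8)
    out={}
    for sx in(1,-1):
        for sy in(1,-1):
            q=[np.r_[C+ex*sx*x+ey*sy*y,58] for x,y in [(3,3),(80,3),(80,60),(3,60)]]
            k=np.zeros(g.shape,np.uint8); cv2.fillPoly(k,[w2px(cn,q).round().astype(np.int32)],1)
            ys,xs=np.nonzero(k&g); out['+-'[sx<0]+'+-'[sy<0]]=(len(xs),(int(xs.mean()),int(ys.mean())) if len(xs) else None)
    print(cn,out)
E
python3 prof.py 8
```

```text
29.325 [ 467.9 -119.6  184.4] [180.   15.1  94.5] [ 0.3  0.1 -3.8]
now  [123 130 128 123 116 115 115 114 115 116 116 115 126 178 176 176 175 174 174 173 173 172 136 122 171 170 170 169 168 167 166 165 161 104 164 164 165 165 164 158 120]
orig [118 111 107 107 107 106 101  95  93  94  94  93  92 146 150 151 151 151 150 150 149 149 146  85 146 149 149 149 149 150 150 152 154 104 142 147 146 147 145 146 132]
scene {'++': (0, None), '+-': (1, (305, 256)), '-+': (0, None), '--': (6, (283, 249))}
side {'++': (0, None), '+-': (0, None), '-+': (0, None), '--': (0, None)}
```

Emit:
apply_moves(
  deltas=[
    [0, 0, 0, 0, -0.2, 0, 0],
    [0, 0, 0, 0, -0.2, 0, 0],
    [0, 0, 0, 0, -0.2, 0, 0],
    [0, 0, 0, 0, 0, 0, 0],
    [0, 0, 0, 0, 0, 0, 0],
  ],
)

```text
time: 30.05
tool_pos: [467.9, -119.7, 184.4]
tcp_rot: [-180.0, 17.9, 94.5]
ft_force: [-0.1, -0.4, -2.9]
finger_gap: 23.3
grip_force: 78.9
```

```bash
python3 prof.py 9
```

```text
30.1 [ 467.9 -119.8  184.4] [180.   17.9  94.5] [-1.4 -0.  -3.4]
now  [123 131 129 122 115 114 114 113 113 113 116 114 139 181 180 179 179 178 177 176 176 175 132 128 174 174 173 172 172 172 171 169 163 108 167 167 167 167 166 144 101]
orig [118 111 107 107 107 106 101  95  93  94  94  93  92 146 150 151 151 151 150 150 149 149 146  85 146 149 149 149 149 150 150 152 154 104 142 147 146 147 145 146 132]
scene {'++': (0, None), '+-': (1, (305, 256)), '-+': (0, None), '--': (8, (284, 249))}
side {'++': (0, None), '+-': (0, None), '-+': (0, None), '--': (0, None)}
```

Emit:
apply_moves(
  deltas=[
    [0, 0, 0, 0, -0.2, 0, 0],
    [0, 0, 0, 0, -0.2, 0, 0],
    [0, 0, 0, 0, 0, 0, 0],
    [0, 0, 0, 0, 0, 0, 0],
  ],
)

```text
time: 30.7
tool_pos: [467.9, -119.7, 184.4]
tcp_rot: [-180.0, 19.7, 94.5]
ft_force: [-0.4, -0.0, -3.9]
finger_gap: 23.0
grip_force: 78.9
```

```bash
python3 prof.py 10
```

```text
30.75 [ 467.9 -119.8  184.4] [-180.    19.7   94.5] [-0.6  0.1 -3.4]
now  [ 91 123 132 126 127 127 127 126 126 114 113 113 162 183 183 181 182 181 180 179 178 177 116 140 177 176 175 174 174 173 172 172 162 113 134 124 124 124 123 122 101]
orig [118 111 107 107 107 106 101  95  93  94  94  93  92 146 150 151 151 151 150 150 149 149 146  85 146 149 149 149 149 150 150 152 154 104 142 147 146 147 145 146 132]
scene {'++': (0, None), '+-': (1, (305, 256)), '-+': (0, None), '--': (7, (284, 250))}
side {'++': (0, None), '+-': (0, None), '-+': (0, None), '--': (0, None)}
```

Emit:
apply_moves(
  deltas=[
    [0, 0, 0, 0, -0.2, 0, 0],
    [0, 0, 0, 0, -0.1, 0, 0],
    [0, 0, 0, 0, 0, 0, 0],
  ],
)

```text
time: 31.22
tool_pos: [467.8, -119.7, 184.3]
tcp_rot: [-180.0, 21.1, 94.5]
ft_force: [-0.0, 0.0, -3.5]
finger_gap: 23.3
grip_force: 78.9
```

```bash
python3 prof.py 11
```

```text
31.275 [ 467.9 -119.7  184.3] [-180.    21.1   94.5] [-0.1  0.1 -3. ]
now  [ 74 121 126 124 126 125 124 124 124 126 126 120 180 184 183 183 183 182 181 180 179 177 101 154 178 177 177 176 175 175 143 125 116  97 124 125 124 124 123 123 102]
orig [118 111 107 107 107 106 101  95  93  94  94  93  92 146 150 151 151 151 150 150 149 149 146  85 146 149 149 149 149 150 150 152 154 104 142 147 146 147 145 146 132]
scene {'++': (0, None), '+-': (1, (305, 256)), '-+': (0, None), '--': (6, (283, 249))}
side {'++': (0, None), '+-': (0, None), '-+': (0, None), '--': (0, None)}
```

Emit:
apply_moves(
  deltas=[
    [0, 0, 0, 0, -0.2, 0, 0],
    [0, 0, 0, 0, -0.1, 0, 0],
    [0, 0, 0, 0, 0, 0, 0],
  ],
)

```text
time: 31.75
tool_pos: [467.8, -119.7, 184.3]
tcp_rot: [-180.0, 22.5, 94.5]
ft_force: [0.0, 0.6, -4.6]
finger_gap: 23.0
grip_force: 78.9
```

```bash
python3 prof.py 12
```

```text
31.8 [ 467.8 -119.7  184.3] [-180.    22.5   94.5] [ 0.4  0.7 -2.9]
now  [ 65 120 122 125 124 124 123 125 125 125 124 118 187 187 187 186 184 183 183 182 181 171  86 168 181 179 140 126 127 126 126 125 110 103 125 125 125 125 124 124 103]
orig [118 111 107 107 107 106 101  95  93  94  94  93  92 146 150 151 151 151 150 150 149 149 146  85 146 149 149 149 149 150 150 152 154 104 142 147 146 147 145 146 132]
scene {'++': (0, None), '+-': (1, (305, 256)), '-+': (0, None), '--': (6, (283, 249))}
side {'++': (0, None), '+-': (0, None), '-+': (0, None), '--': (0, None)}
```

Emit:
apply_moves(
  deltas=[
    [0, 0, 0, 0, -0.2, 0, 0],
    [0, 0, 0, 0, -0.1, 0, 0],
    [0, 0, 0, 0, 0, 0, 0],
  ],
)

```text
time: 32.28
tool_pos: [467.8, -119.7, 184.2]
tcp_rot: [-180.0, 23.8, 94.5]
ft_force: [0.1, 0.3, -2.5]
finger_gap: 23.0
grip_force: 78.9
```

```bash
python3 prof.py 13
```

```text
32.325 [ 467.8 -119.7  184.3] [-180.    23.8   94.5] [ 0.3  0.3 -3.9]
now  [104 137 126 123 122 122 124 124 124 123 125 158 189 188 188 188 187 186 184 183 183 136  83 126 128 128 128 128 127 126 127 126  98 115 126 126 166 173 173 164 104]
orig [118 111 107 107 107 106 101  95  93  94  94  93  92 146 150 151 151 151 150 150 149 149 146  85 146 149 149 149 149 150 150 152 154 104 142 147 146 147 145 146 132]
scene {'++': (0, None), '+-': (1, (305, 256)), '-+': (0, None), '--': (7, (282, 249))}
side {'++': (0, None), '+-': (0, None), '-+': (0, None), '--': (0, None)}
```

Emit:
apply_moves(
  deltas=[
    [0, 0, 0, 0, -0.2, 0, 0],
    [0, 0, 0, 0, -0.05, 0, 0],
    [0, 0, 0, 0, 0, 0, 0],
  ],
)

```text
time: 32.8
tool_pos: [467.8, -119.7, 184.3]
tcp_rot: [-180.0, 25.0, 94.5]
ft_force: [0.7, -0.3, -3.9]
finger_gap: 23.1
grip_force: 78.9
```

```bash
python3 prof.py 14
```

```text
32.85 [ 467.9 -119.7  184.3] [-180.    25.    94.5] [-0.1 -0.2 -3.5]
now  [126 132 120 121 122 121 122 122 123 123 111 184 190 190 189 188 188 186 132 129 128  93  91 129 128 128 128 127 127 127 127 170  99 167 177 177 176 164 163 132 104]
orig [118 111 107 107 107 106 101  95  93  94  94  93  92 146 150 151 151 151 150 150 149 149 146  85 146 149 149 149 149 150 150 152 154 104 142 147 146 147 145 146 132]
scene {'++': (0, None), '+-': (1, (305, 256)), '-+': (0, None), '--': (8, (282, 249))}
side {'++': (0, None), '+-': (0, None), '-+': (0, None), '--': (0, None)}
```

Emit:
apply_moves(
  deltas=[
    [0, 0, 0, 0, -0.2, 0, 0],
    [0, 0, 0, 0, 0, 0, 0],
    [0, 0, 0, 0, 0, 0, 0],
  ],
)

```text
time: 33.33
tool_pos: [467.8, -119.7, 184.3]
tcp_rot: [-180.0, 25.9, 94.5]
ft_force: [-0.1, 0.1, -2.8]
finger_gap: 23.4
grip_force: 78.9
```

```bash
python3 prof.py 15
```

```text
33.375 [ 467.9 -119.8  184.4] [-180.    25.9   94.5] [ 0.2  0.3 -3.4]
now  [101 111 121 120 119 121 122 122 122 123 124 191 190 190 189 135 131 130 131 129 120  84 117 129 129 128 128 128 156 181 181 166 101 178 178 174 165 162 142 126 104]
orig [118 111 107 107 107 106 101  95  93  94  94  93  92 146 150 151 151 151 150 150 149 149 146  85 146 149 149 149 149 150 150 152 154 104 142 147 146 147 145 146 132]
scene {'++': (0, None), '+-': (2, (307, 256)), '-+': (0, None), '--': (7, (283, 249))}
side {'++': (0, None), '+-': (0, None), '-+': (0, None), '--': (0, None)}
```

Emit:
apply_moves(
  deltas=[
    [0, 0, 0, 0, -0.25, 0, 0],
    [0, 0, 0, 0, 0, 0, 0],
    [0, 0, 0, 0, 0, 0, 0],
  ],
)

```text
time: 33.85
tool_pos: [467.8, -119.7, 184.3]
tcp_rot: [-180.0, 27.0, 94.5]
ft_force: [0.2, -0.1, -4.0]
finger_gap: 23.2
grip_force: 78.9
```

```bash
python3 prof.py 16
```

```text
33.9 [ 467.9 -119.8  184.4] [-180.    27.    94.5] [ 0.2 -0.3 -3.2]
now  [ 74 126 133 120 120 115 181 193 194 193 192 170 134 132 132 131 108  87 119 131 130 130 130 174 185 184 184 179  86 171 183 181 181 180 173 155 151 129  91 106 105]
orig [118 111 107 107 107 106 101  95  93  94  94  93  92 146 150 151 151 151 150 150 149 149 146  85 146 149 149 149 149 150 150 152 154 104 142 147 146 147 145 146 132]
scene {'++': (0, None), '+-': (2, (307, 256)), '-+': (0, None), '--': (8, (284, 249))}
side {'++': (0, None), '+-': (0, None), '-+': (0, None), '--': (0, None)}
```

Emit:
apply_moves(
  deltas=[
    [0, 0, 0, 0, 0, 0, 0],
    [0, 0, 0, 0, 0, 0, 0],
    [0, 0, 0, 0, 0.5, 0, 0],
    [0, 0, 0, 0, 0.5, 0, 0],
  ],
)

```text
time: 34.5
tool_pos: [467.9, -119.7, 184.4]
tcp_rot: [-180.0, 22.4, 94.5]
ft_force: [-0.2, -0.3, -3.8]
finger_gap: 22.9
grip_force: 78.9
```

```bash
python3 prof.py 17
```

```text
34.55 [ 468.2 -120.1  184.9] [179.9  22.3  94.5] [ 0.3 -1.3 -3.7]
now  [ 66 121 125 125 124 130 189 190 189 189 189 188 187 186 185 181 119 104 182 183 182 182 181 181 179 178 137 107  80 123 126 125 126 125 124 125 124 123  87 115 102]
orig [118 111 107 107 107 106 101  95  93  94  94  93  92 146 150 151 151 151 150 150 149 149 146  85 146 149 149 149 149 150 150 152 154 104 142 147 146 147 145 146 132]
scene {'++': (0, None), '+-': (1, (305, 256)), '-+': (37, (299, 228)), '--': (7, (282, 249))}
side {'++': (0, None), '+-': (0, None), '-+': (39, (349, 243)), '--': (0, None)}
```

Emit:
apply_moves(
  deltas=[
    [0, 0, 0, 0, 1, 0, 0],
    [0, 0, 0, 0, 1, 0, 0],
    [0, 0.3, 0, 0, 0.2, 0, 0],
    [0, 0.5, 0, 0, 0, 0, 0],
    [0, 0.6, 0, 0, 0, 0, 0],
    [0, 0.5, 0, 0, 0, 0, 0],
    [0, 0.23, 0, 0, 0, 0, 0],
    [0, 0, 0, 0, 0, 0, 0],
  ],
)

```text
time: 35.65
tool_pos: [531.7, -114.6, 183.9]
tcp_rot: [-179.9, 12.4, 94.5]
ft_force: [-0.0, 0.4, -3.0]
finger_gap: 23.0
grip_force: 79.0
```

Emit:
apply_moves(
  deltas=[
    [0, 0, 0, 0, -1, 0, 0],
    [0, 0, 0, 0, -1, 0, 0],
    [0, 0, 0, 0, -0.6, 0, 0],
    [0, 0, 0, 0, -0.2, 0, 0],
    [0, 0, 0, 0, 0, 0, 0],
  ],
)

```text
time: 36.28
tool_pos: [531.3, -114.6, 184.3]
tcp_rot: [-180.0, 25.2, 94.5]
ft_force: [0.5, -0.1, -3.2]
finger_gap: 22.8
grip_force: 79.0
```

```bash
python3 prof.py 18
```

```text
36.325 [ 531.5 -114.9  184.4] [180.   25.2  94.5] [-0.3 -0.3 -3.9]
now  [122 185 190 190 190 189 189 189 188 187 187 129 119 107 185 185 184 183 143 127 126 126 125 111  83  89 124 125 125 124 124 149 174 173 168  83 122 167 151 132 102]
orig [118 111 107 107 107 106 101  95  93  94  94  93  92 146 150 151 151 151 150 150 149 149 146  85 146 149 149 149 149 150 150 152 154 104 142 147 146 147 145 146 132]
scene {'++': (0, None), '+-': (1, (305, 256)), '-+': (37, (299, 228)), '--': (9, (283, 249))}
side {'++': (0, None), '+-': (0, None), '-+': (35, (349, 243)), '--': (0, None)}
```

Emit:
apply_moves(
  deltas=[
    [0, 0, 0, 0, -0.3, 0, 0],
    [0, 0, 0, 0, 0, 0, 0],
  ],
)

```text
time: 36.67
tool_pos: [531.4, -114.8, 184.1]
tcp_rot: [-180.0, 26.6, 94.5]
ft_force: [0.1, 1.1, -3.5]
finger_gap: 22.8
grip_force: 79.0
```

```bash
python3 prof.py 19
```

```text
36.725 [ 531.4 -114.7  184.2] [-180.    26.6   94.5] [ 0.2  0.2 -3.4]
now  [192 191 190 190 189 190 189 189 188 144 117  92 180 184 130 128 128 127 127 127 127 122  88  79 116 126 172 179 178 178 177 176 175 150  78 147 148 143 125 123 101]
orig [118 111 107 107 107 106 101  95  93  94  94  93  92 146 150 151 151 151 150 150 149 149 146  85 146 149 149 149 149 150 150 152 154 104 142 147 146 147 145 146 132]
scene {'++': (0, None), '+-': (1, (305, 256)), '-+': (35, (299, 228)), '--': (7, (282, 249))}
side {'++': (0, None), '+-': (0, None), '-+': (35, (349, 243)), '--': (0, None)}
```

Emit:
apply_moves(
  deltas=[
    [0, 0, 0, 0, -0.1, 0, 0],
    [0, 0, 0, 0, 0, 0, 0],
  ],
)

```text
time: 37.08
tool_pos: [531.5, -114.8, 184.3]
tcp_rot: [-180.0, 27.1, 94.5]
ft_force: [-0.0, 0.8, -3.1]
finger_gap: 23.0
grip_force: 79.1
```

```bash
python3 prof.py 20
```

```text
37.125 [ 531.6 -114.8  184.4] [-180.    27.    94.5] [ 0.3 -0.3 -3.8]
now  [ 73 120 130 124 117 116 124 186 189 189 188 188 154 129 129 128 126  91  87  90 127 127 127 127 134 181 180 180 178 115  78 156 177 176 170 159 144 135 123 123  87]
orig [118 111 107 107 107 106 101  95  93  94  94  93  92 146 150 151 151 151 150 150 149 149 146  85 146 149 149 149 149 150 150 152 154 104 142 147 146 147 145 146 132]
scene {'++': (0, None), '+-': (1, (305, 256)), '-+': (35, (299, 228)), '--': (48, (287, 242))}
side {'++': (0, None), '+-': (0, None), '-+': (34, (349, 243)), '--': (37, (327, 235))}
```

Emit:
apply_moves(
  deltas=[
    [0, 0, 0, 0, 1, 0, 0],
    [0, 0, 0, 0, 1, 0, 0],
    [0, 0, 0, 0, 1, 0, 0],
    [0, 0, 0, 0, 1, 0, 0],
    [0, 0, 0, 0, 1, 0, 0],
    [0, 0, 0, 0, 0, 0, 0],
  ],
)

```text
time: 37.98
tool_pos: [531.6, -116.3, 184.6]
tcp_rot: [180.0, 4.2, 94.4]
ft_force: [-0.2, -0.7, -3.4]
finger_gap: 23.2
grip_force: 79.0
```

```bash
cat >> prof.py <<'E'
def slugs():
    for cn in ('scene','side'):
        m=np.load('pics/'+cn+n+'.npy'); hs=cv2.cvtColor(m,cv2.COLOR_RGB2HSV); g=((hs[...,1]<70)&(hs[...,2]>90)).astype(np.uint8)
        q=[np.r_[C+ex*x+ey*y,58] for x,y in [(-81,-61),(81,-61),(81,61),(-81,61)]]
        k=np.zeros(g.shape,np.uint8); cv2.fillPoly(k,[w2px(cn,q).round().astype(np.int32)],1)
        N,L,st,ce=cv2.connectedComponentsWithStats(k&g)
        for i in range(1,N):
            if st[i,4]>14: 
                d=px2w(cn,[ce[i]],60)[0][:2]-C; print(cn,st[i,4],(d@ex).round(),(d@ey).round())
slugs()
E
python3 prof.py 21
```

```text
38.025 [ 531.5 -115.8  184.4] [-180.     4.2   94.4] [-0.5  0.9 -2.6]
now  [166 165 164 163 163 162 162 161 160 157  87  82  92 142 158 157 157 156 155 155 155 155 152  89  78 106 152 153 152 152 152 152 154 151 146  86  98  99  98  98  83]
orig [118 111 107 107 107 106 101  95  93  94  94  93  92 146 150 151 151 151 150 150 149 149 146  85 146 149 149 149 149 150 150 152 154 104 142 147 146 147 145 146 132]
scene {'++': (0, None), '+-': (1, (305, 256)), '-+': (36, (299, 228)), '--': (49, (287, 243))}
side {'++': (0, None), '+-': (0, None), '-+': (35, (349, 243)), '--': (37, (327, 235))}
scene 36 -58.0 36.0
scene 40 -52.0 -29.0
side 37 -51.0 -32.0
side 35 -53.0 34.0
```

Emit:
apply_moves(
  deltas=[
    [0.2, 0, -0.05, 0, 0, 0, 0],
    [0.4, 0, -0.05, 0, 0, 0, 0],
    [0.6, 0, -0.05, 0, 0, 0, 0],
    [0.6, 0, -0.05, 0, 0, 0, 0],
    [0.5, 0, -0.05, 0, 0, 0, 0],
    [0.4, 0, -0.05, 0, 0, 0, 0],
    [0.2, 0, -0.05, 0, 0, 0, 0],
    [0.1, 0, -0.04, 0, 0, 0, 0],
  ],
)

```text
time: 39.12
tool_pos: [524.5, -24.3, 189.7]
tcp_rot: [180.0, 4.1, 94.5]
ft_force: [-0.2, -0.4, -3.0]
finger_gap: 23.0
grip_force: 79.0
```

Emit:
apply_moves(
  deltas=[
    [0, 0, 0, 0, 0, 0, 0],
    [0, 0, 0, 0, -1, 0, 0],
    [0, 0, 0, 0, -1, 0, 0],
    [0, 0, 0, 0, -1, 0, 0],
    [0, 0, 0, 0, -1, 0, 0],
    [0, 0, 0, 0, -0.4, 0, 0],
    [0, 0, 0, 0, -0.2, 0, 0],
    [0, 0, 0, 0, 0, 0, 0],
  ],
)

```text
time: 40.12
tool_pos: [524.5, -24.6, 189.5]
tcp_rot: [-180.0, 25.2, 94.5]
ft_force: [-0.8, -0.5, -3.8]
finger_gap: 23.1
grip_force: 79.1
```

```bash
python3 prof.py 22
```

```text
40.175 [524.6 -24.8 189.7] [180.   25.2  94.5] [ 0.8 -1.  -2.9]
now  [202 203 203 203 203 203 202 133 120 122 123 134 196 196 196 195 194 194 193 192 192 171 128  98 129 133 133 133 133 132 132 131 131 123  91  90  91  90  90  90  76]
orig [118 111 107 107 107 106 101  95  93  94  94  93  92 146 150 151 151 151 150 150 149 149 146  85 146 149 149 149 149 150 150 152 154 104 142 147 146 147 145 146 132]
scene {'++': (0, None), '+-': (1, (305, 256)), '-+': (202, (305, 229)), '--': (44, (288, 242))}
side {'++': (0, None), '+-': (0, None), '-+': (36, (349, 243)), '--': (161, (322, 234))}
scene 201 -43.0 41.0
scene 40 -51.0 -29.0
side 167 -48.0 -45.0
side 36 -56.0 32.0
```

Emit:
apply_moves(
  deltas=[
    [0, 0, 0, 0, -0.3, 0, 0],
    [0, 0, 0, 0, 0, 0, 0],
  ],
)

```text
time: 40.52
tool_pos: [524.4, -24.5, 189.4]
tcp_rot: [-180.0, 26.6, 94.5]
ft_force: [0.3, -0.2, -3.1]
finger_gap: 22.8
grip_force: 79.1
```

```bash
python3 prof.py 23
```

```text
40.575 [524.4 -24.4 189.4] [-180.    26.6   94.5] [ 0.5  0.1 -2.7]
now  [127 134 133 132 135 135 134 136 135 147 200 199 198 198 197 197 197 196 195 141  94  91 103 135 135 135 134 134 133 133 133 130 120 118 119 108 104  93  91  91  76]
orig [118 111 107 107 107 106 101  95  93  94  94  93  92 146 150 151 151 151 150 150 149 149 146  85 146 149 149 149 149 150 150 152 154 104 142 147 146 147 145 146 132]
scene {'++': (0, None), '+-': (45, (324, 252)), '-+': (185, (303, 229)), '--': (44, (288, 242))}
side {'++': (0, None), '+-': (43, (308, 258)), '-+': (36, (349, 243)), '--': (138, (324, 234))}
scene 185 -46.0 39.0
scene 41 -51.0 -29.0
scene 43 46.0 -28.0
side 140 -53.0 -43.0
side 36 -55.0 33.0
side 43 47.0 -31.0
```

Emit:
apply_moves(
  deltas=[
    [0, 0, 0, 0, 1, 0, 0],
    [0, 0, 0, 0, 1, 0, 0],
    [0, 0, 0, 0, 1, 0, 0],
    [-0.1, -0.3, 0.03, 0, 0, 0, 0],
    [-0.15, -0.5, 0.03, 0, 0, 0, 0],
    [-0.15, -0.6, 0.03, 0, 0, 0, 0],
    [-0.1, -0.5, 0, 0, 0, 0, 0],
    [0, -0.23, 0, 0, 0, 0, 0],
  ],
)

```text
time: 41.68
tool_pos: [460.8, -44.9, 190.0]
tcp_rot: [-180.0, 12.9, 94.5]
ft_force: [-0.5, -0.5, -3.0]
finger_gap: 23.2
grip_force: 79.1
```

Emit:
apply_moves(
  deltas=[
    [0, 0, 0, 0, 0, 0, 0],
    [0, 0, 0, 0, -1, 0, 0],
    [0, 0, 0, 0, -1, 0, 0],
    [0, 0, 0, 0, -1, 0, 0],
    [0, 0, 0, 0, -0.2, 0, 0],
    [0, 0, 0, 0, 0, 0, 0],
    [0, 0, 0, 0, 0, 0, 0],
  ],
)

```text
time: 42.55
tool_pos: [462.2, -44.9, 190.5]
tcp_rot: [180.0, 27.4, 94.5]
ft_force: [-0.6, -0.8, -2.8]
finger_gap: 23.3
grip_force: 79.1
```

```bash
python3 prof.py 24
```

```text
42.6 [462.2 -45.  190.7] [180.   27.5  94.4] [-0.4  0.4 -3. ]
now  [205 204 204 204 203 204 203 202 182 124 125 124 124 127 124  96  95  95  95  95  94  94  94  94  89 102 135 135 137 190 190 189 188 184 165 108  95  92  93  93  78]
orig [118 111 107 107 107 106 101  95  93  94  94  93  92 146 150 151 151 151 150 150 149 149 146  85 146 149 149 149 149 150 150 152 154 104 142 147 146 147 145 146 132]
scene {'++': (35, (329, 237)), '+-': (44, (324, 251)), '-+': (36, (299, 229)), '--': (43, (288, 242))}
side {'++': (38, (334, 262)), '+-': (43, (308, 258)), '-+': (126, (344, 242)), '--': (94, (332, 235))}
scene 36 -58.0 36.0
scene 35 26.0 36.0
scene 39 -51.0 -29.0
scene 43 46.0 -28.0
side 193 -61.0 2.0
side 43 -28.0 11.0
side 43 47.0 -31.0
side 38 28.0 34.0
```

All four panels have a slug. Empty the rest here.

Emit:
apply_moves(
  deltas=[
    [0, 0, 0, 0, -0.2, 0, 0],
    [0, 0, 0, 0, 0, 0, 0],
    [0, 0, 0, 0, 0, 0, 0],
    [0, 0, 0, 0, 0, 0, 0],
    [0, 0, 0, 0, 0, 0, 0],
    [0, 0, 0, 0, 0, 0, 0],
    [0, 0, 0, 0, 0, 0, 0],
    [0, 0, 0, 0, 0, 0, 0],
  ],
)

```text
time: 43.7
tool_pos: [461.9, -44.7, 190.3]
tcp_rot: [-180.0, 28.4, 94.5]
ft_force: [-0.3, 0.2, -2.5]
finger_gap: 22.9
grip_force: 79.1
```

```bash
python3 prof.py 25
```

```text
43.75 [461.9 -44.7 190.3] [180.   28.4  94.5] [-0.2 -0.2 -3.6]
now  [129 133 131 131 134 134 133 135 136 135 135 138 102  97  97  97  96  96  95  95  95  94  94  99 130 130 130 132 119 119 119 117 110 107  94  94  94  94  94  93  79]
orig [118 111 107 107 107 106 101  95  93  94  94  93  92 146 150 151 151 151 150 150 149 149 146  85 146 149 149 149 149 150 150 152 154 104 142 147 146 147 145 146 132]
scene {'++': (81, (332, 236)), '+-': (45, (324, 252)), '-+': (37, (299, 229)), '--': (47, (288, 242))}
side {'++': (102, (335, 264)), '+-': (43, (308, 258)), '-+': (91, (347, 241)), '--': (95, (332, 235))}
scene 37 -57.0 35.0
scene 53 22.0 35.0
scene 28 56.0 52.0
scene 42 -51.0 -29.0
scene 43 46.0 -28.0
side 197 -61.0 2.0
side 43 48.0 -31.0
side 73 20.0 31.0
side 35 56.0 51.0
```

Emit:
apply_moves(
  deltas=[
    [0, 0, -0.2, 0, -0.6, 0, 0],
    [0, 0, 0, 0, -0.6, 0, 0],
    [0, 0, 0, 0, 0, 0, 0],
    [0, 0, 0, 0, 0, 0, 0],
    [0.2, 0, 0, 0, 0, 0, 0],
    [-0.2, 0, 0, 0, 0, 0, 0],
    [0.2, 0, 0, 0, 0, 0, 0],
    [-0.2, 0, 0, 0, 0, 0, 0],
  ],
)

```text
time: 44.85
tool_pos: [461.4, -41.7, 195.1]
tcp_rot: [-179.9, 33.9, 94.6]
ft_force: [-0.1, -0.2, -2.4]
finger_gap: 22.9
grip_force: 79.2
```

Emit:
apply_moves(
  deltas=[
    [0, 0, 0, 0, 0, 0, 0],
    [0, 0, 0, 0, 0, 0, 0],
    [0, 0, 0, 0, 0, 0, 0],
    [0, 0, 0, 0, 0, 0, 0],
  ],
)

```text
time: 45.35
tool_pos: [461.7, -41.8, 195.5]
tcp_rot: [-180.0, 33.9, 94.5]
ft_force: [0.5, 0.2, -2.9]
finger_gap: 23.0
grip_force: 79.2
```

```bash
python3 prof.py 26
```

```text
45.4 [461.7 -41.8 195.5] [-180.    33.9   94.5] [-0.2 -0.1 -2.4]
now  [108 104 102 102 101 119 138 138 140 140 130 127 127 130 130 129 133 133 133 136 136 138 133 119 108  96  97  96  96  96  96  96  96  96  95  96  96  96  95  96  81]
orig [118 111 107 107 107 106 101  95  93  94  94  93  92 146 150 151 151 151 150 150 149 149 146  85 146 149 149 149 149 150 150 152 154 104 142 147 146 147 145 146 132]
scene {'++': (79, (332, 236)), '+-': (43, (324, 251)), '-+': (35, (299, 229)), '--': (42, (288, 242))}
side {'++': (103, (335, 264)), '+-': (42, (308, 258)), '-+': (82, (348, 240)), '--': (83, (332, 235))}
scene 35 -57.0 35.0
scene 51 22.0 35.0
scene 28 56.0 52.0
scene 40 -51.0 -29.0
scene 43 46.0 -28.0
side 174 -62.0 2.0
side 42 48.0 -31.0
side 74 19.0 31.0
side 35 56.0 51.0
```

The slit is empty and the tray holds slugs in all panels. Return the shaker.

Emit:
apply_moves(
  deltas=[
    [0, 0, -0.2, 0, 1, 0, 0],
    [0, 0, 0, 0, 1, 0, 0],
    [0, 0, 0, 0, 1, 0, 0],
    [0, 0, 0, 0, 1, 0, 0],
    [0, 0, 0, 0, 1, 0, 0],
    [0, 0, 0, 0, 1, 0, 0],
    [0, 0, 0, 0, 1, 0, 0],
    [0, 0, 0, 0, 0.4, 0, 0],
  ],
)

```text
time: 46.5
tool_pos: [461.4, -39.3, 200.6]
tcp_rot: [-180.0, -0.0, 94.4]
ft_force: [-0.3, 0.3, -2.7]
finger_gap: 23.3
grip_force: 79.1
```

Emit:
apply_moves(
  deltas=[
    [0.5, 0, 0, 0, 0, 0, 0],
    [1, 0, 0, 0, 0, 0, 0],
    [1, 0, 0, 0, 0, 0, 0],
    [1, 0, 0, 0, 0, 0, 0],
    [1, 0, 0, 0, 0, 0, 0],
    [1, 0, 0, 0, 0, 0, 0],
    [1, 0, 0, 0, 0, 0, 0],
    [1, -0.13, 0, 0, 0, 0, 0],
  ],
)

```text
time: 47.5
tool_pos: [439.1, 187.5, 200.4]
tcp_rot: [180.0, 0.1, 94.6]
ft_force: [0.4, 0.4, -2.1]
finger_gap: 23.0
grip_force: 79.1
```

Emit:
apply_moves(
  deltas=[
    [1, 0, 0, 0, 0, 0, 0],
    [1, 0, 0, 0, 0, 0, 0],
    [1, 0, 0, 0, 0, 0, 0],
    [0.7, 0, 0, 0, 0, 0, 0],
    [0, 0, 0, 0, 0, 1, 0],
    [0, 0, 0, 0, 0, 1, 0],
    [0, 0, 0, 0, 0, 1, 0],
    [0, 0, 0, 0, 0, 1, 0],
  ],
)

```text
time: 48.5
tool_pos: [430.8, 296.5, 200.3]
tcp_rot: [180.0, 0.1, 76.0]
ft_force: [0.7, 0.1, -3.0]
finger_gap: 22.8
grip_force: 79.1
```

Emit:
apply_moves(
  deltas=[
    [0, 0, 0.3, 0, 0, 1, 0],
    [0, 0, 0.3, 0, 0, 1, 0],
    [0, 0, 0.3, 0, 0, 1, 0],
    [0, 0, 0.3, 0, 0, 1, 0],
    [0, 0, 0.3, 0, 0, 1, 0],
    [0, 0, 0.3, 0, 0, 1, 0],
    [0, 0, 0.3, 0, 0, 1, 0],
    [0, 0, 0.3, 0, 0, 1, 0],
  ],
)

```text
time: 49.5
tool_pos: [430.8, 296.5, 128.1]
tcp_rot: [180.0, 0.0, 39.4]
ft_force: [-0.5, 0.1, -2.5]
finger_gap: 23.1
grip_force: 79.1
```

Emit:
apply_moves(
  deltas=[
    [0, 0, 0, 0, 0, 1, 0],
    [0, 0, 0, 0, 0, 1, 0],
    [0, 0, 0, 0, 0, 1, 0],
    [0, 0, 0, 0, 0, 0.65, 0],
    [0, 0, 0, 0, 0, 0, 0],
  ],
)

```text
time: 50.12
tool_pos: [430.9, 296.5, 128.5]
tcp_rot: [180.0, 0.0, 22.8]
ft_force: [0.2, -0.2, -3.2]
finger_gap: 23.5
grip_force: 79.1
```

Emit:
apply_moves(
  deltas=[
    [0, 0, 1, 0, 0, 0, 0],
    [0, 0, 0.8, 0, 0, 0, 0],
    [0, 0, 0.3, 0, 0, 0, 0],
    [0, 0, 0.1, 0, 0, 0, 0],
    [0, 0, 0.05, 0, 0, 0, 0],
    [0, 0, 0, 0, 0, 0, 0],
  ],
)

```text
time: 50.88
tool_pos: [431.8, 296.5, 61.9]
tcp_rot: [-180.0, -0.1, 22.8]
ft_force: [-0.4, 0.6, -1.4]
finger_gap: 23.0
grip_force: 79.2
```

Emit:
apply_moves(
  deltas=[
    [0, 0, 0.06, 0, 0, 0, 0],
    [0, 0, 0.04, 0, 0, 0, 0],
    [0, 0, 0, 0, 0, 0, 0],
  ],
)

```text
time: 51.25
tool_pos: [431.7, 296.5, 59.5]
tcp_rot: [-180.0, -0.1, 22.8]
ft_force: [-5.9, -2.0, 8.7]
finger_gap: 23.0
grip_force: 80.6
```

Emit:
apply_moves(
  deltas=[
    [0, 0, 0, 0, 0, 0, 1],
    [0, 0, 0, 0, 0, 0, 1],
    [0, 0, 0, 0, 0, 0, 1],
    [0, 0, -0.5, 0, 0, 0, 1],
    [0, 0, -1, 0, 0, 0, 1],
    [0, 0, -1, 0, 0, 0, 1],
    [0, 0, -1, 0, 0, 0, 1],
    [0, 0, -1, 0, 0, 0, 1],
  ],
)

```text
time: 52.25
tool_pos: [431.4, 296.2, 195.3]
tcp_rot: [-180.0, -0.1, 22.8]
ft_force: [0.2, 1.1, 0.6]
finger_gap: 85.5
grip_force: 0.0
```

Emit:
apply_moves(
  deltas=[
    [0.9, 0.9, -1, 0, 0, 0, 1],
    [0.95, 1, -0.9, 0, 0, 0, 1],
    [0.98, 1, 0, 0, 0, 0, 1],
    [0.98, 1, 0, 0, 0, 0, 1],
    [0.98, 1, 0, 0, 0, 0, 1],
    [0.98, 1, 0, 0, 0, 0, 1],
    [0, 0, 0, 0, 0, 0, 1],
    [0, 0, 0, 0, 0, 0, 1],
  ],
)

```text
time: 53.25
tool_pos: [659.1, 200.0, 250.6]
tcp_rot: [-180.0, 0.0, 22.7]
ft_force: [-0.4, -0.1, 0.3]
finger_gap: 85.9
grip_force: 0.0
```

```bash
python3 prof.py 27; python3 - <<'E'
from h import *
p=np.load('pics/w27_pose.npy'); im=np.load('pics/w27.npy')
h=cv2.cvtColor(im,cv2.COLOR_RGB2HSV); m=(((h[...,0]<6)|(h[...,0]>174))&(h[...,1]>170)&(h[...,2]>60)).astype(np.uint8)
N,L,st,ce=cv2.connectedComponentsWithStats(m)
for i in range(1,N):
    if st[i,4]>100:
        ys,xs=np.nonzero(L==i); r=cv2.minAreaRect(np.c_[xs,ys].astype(np.float32)); print(st[i],ce[i],cv2.boxPoints(r).round().tolist())
a=cv2.imread('pics/scene27.png')[205:270,240:370]; a=cv2.resize(a,(500,250),interpolation=cv2.INTER_CUBIC)
b=cv2.imread('pics/scene27.png')[240:330,380:490]; b=cv2.resize(b,(300,250),interpolation=cv2.INTER_CUBIC)
w=cv2.imread('pics/w27.png')[:,:]; w=cv2.resize(w,(466,350))
bot=np.zeros((350,800,3),np.uint8); bot[:,:466]=w
d=cv2.resize(cv2.imread('pics/side27.png')[205:315,270:390],(334,306),interpolation=cv2.INTER_CUBIC); bot[:306,466:]=d
cv2.imwrite('pics/v13.png',np.vstack([np.hstack([a,b]),bot]))
E
```

```text
53.3 [658.8 200.4 250.8] [-180.    -0.    22.8] [ 0.   0.7 -0.8]
now  [138 135 132 133 138 137 137 124 123 125 110  81  80  81  73  69  57  53  53  54  54  55  56  56  56  57  57  57  57  57  57  56  55  55  57  60  69  74  75  98 134]
orig [118 111 107 107 107 106 101  95  93  94  94  93  92 146 150 151 151 151 150 150 149 149 146  85 146 149 149 149 149 150 150 152 154 104 142 147 146 147 145 146 132]
scene {'++': (83, (332, 236)), '+-': (44, (324, 251)), '-+': (36, (299, 228)), '--': (45, (288, 242))}
side {'++': (105, (335, 264)), '+-': (43, (308, 258)), '-+': (40, (349, 243)), '--': (37, (327, 235))}
scene 36 -58.0 36.0
scene 55 22.0 35.0
scene 28 56.0 52.0
scene 40 -52.0 -29.0
scene 43 46.0 -28.0
side 37 -51.0 -32.0
side 39 -56.0 33.0
side 43 47.0 -31.0
side 73 20.0 31.0
side 37 55.0 51.0
[ 305  138   34  114 2172] [321.40377532 193.75322284] [[303.0, 249.0], [320.0, 137.0], [340.0, 140.0], [323.0, 252.0]]
```

View pics/v13.png

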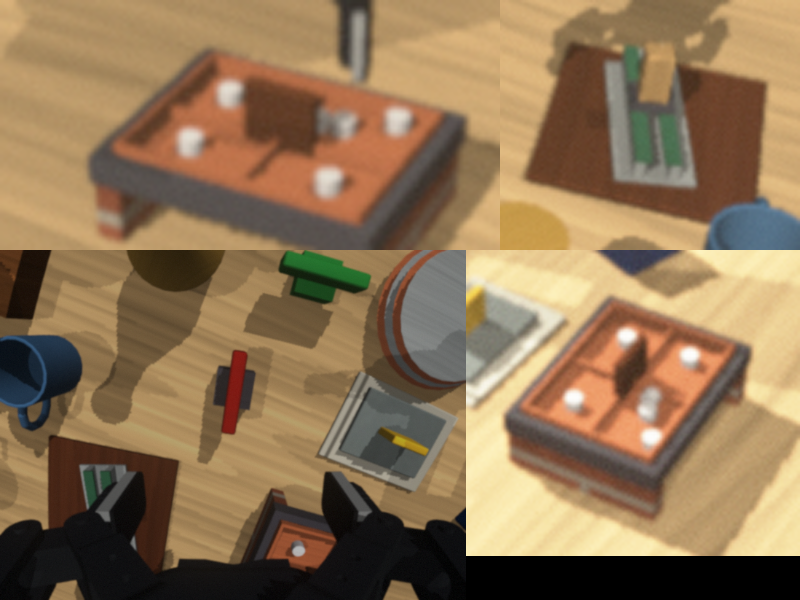

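Tray crop: six slugs all in the tray, every panel covered; shaker upright on its board; red key in the wrist picture with bar centre at (321,194), green lookalike apart at the top. Now a close look at the spindle first.

Emit:
apply_moves(
  deltas=[
    [-0.48, 1, 0, 0, 0, 0, 1],
    [-0.48, 1, 0, 0, 0, 0, 1],
    [-0.48, 1, 0, 0, 0, 0, 1],
    [-0.48, 1, 0, 0, 0, 0, 1],
    [-0.48, 1, 0, 0, 0, 0, 1],
    [-0.48, 1, 0, 0, 0, 0, 1],
    [-0.48, 1, 0, 0, 0, 0, 1],
    [-0.48, 1, 0, 0, 0, 0, 1],
  ],
)

```text
time: 54.4
tool_pos: [645.5, -66.2, 250.8]
tcp_rot: [180.0, -0.0, 22.8]
ft_force: [-0.3, 0.1, 0.5]
finger_gap: 85.2
grip_force: 0.0
```

Emit:
apply_moves(
  deltas=[
    [-0.48, 1, 0.8, 0, 0, 0, 1],
    [-0.48, 1, 0.8, 0, 0, 0, 1],
    [-0.5, 1, 0.8, 0, 0, 0, 1],
    [-0.5, 1, 0.8, 0, 0, 0, 1],
    [-0.5, 1, 0, 0, 0, 0, 1],
    [0, 0, 0, 0, 0, 0, 1],
    [0, 0, 0, 0, 0, 0, 1],
  ],
)

```text
time: 55.28
tool_pos: [636.1, -232.0, 154.8]
tcp_rot: [180.0, -0.0, 22.8]
ft_force: [-0.8, -0.1, 0.2]
finger_gap: 85.3
grip_force: 0.0
```

```bash
python3 - <<'E'
from h import *
np.set_printoptions(precision=1,suppress=True)
p0=np.load('pics/w27_pose.npy'); P=px2w('wrist',[(303,249),(320,137),(340,140),(323,252)],64,p0); e=np.roll(P,-1,0)-P
print('key',P.mean(0),np.hypot(e[:,0],e[:,1]),np.degrees(np.arctan2(e[:,1],e[:,0])))
save('wrist','w28'); p=np.load('pics/w28_pose.npy'); print(p)
c=w2px('wrist',[[636,-233,76]],p)[0]; print(c)
u,v=c.round().astype(int); u0,v0=max(u-70,0),max(v-65,0)
a=cv2.imread('pics/w28.png')[v0:v0+130,u0:u0+140]; print('origin',u0,v0)
cv2.imwrite('pics/v14.png',cv2.resize(a,None,fx=4.5,fy=4.5,interpolation=cv2.INTER_CUBIC))
E
```

```text
key [670.5 203.1  64. ] [88.  15.  88.1 16.1] [  13.9  -75.6 -165.4  103.8]
[ 636.1 -232.   154.8  180.    -0.    22.8]
[320.  256.9]
origin 250 192
```

View pics/v14.png

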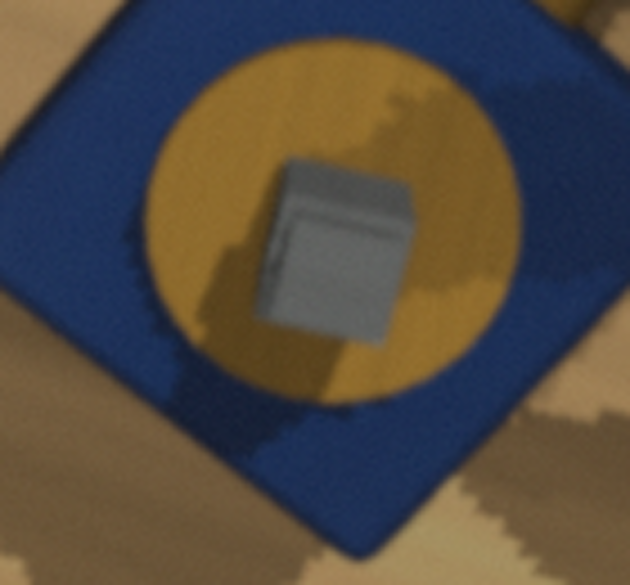

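Close crop: disc from (145..522, 38..405), so centre (333,221); spindle's tip face corners about (297,219),(408,239),(384,342),(263,318).

```bash
python3 - <<'E'
from h import *
np.set_printoptions(precision=1,suppress=True)
p=np.load('pics/w28_pose.npy')
def q(l,pts,z):
    P=px2w('wrist',[(250+(u-1.75)/4.5,192+(v-1.75)/4.5) for u,v in pts],z,p); e=np.roll(P,-1,0)-P
    print(l,P.mean(0),np.hypot(e[:,0],e[:,1]),np.degrees(np.arctan2(e[:,1],e[:,0])))
q('disc',[(145,221),(333,38),(522,221),(333,405)],54)
q('tip',[(297,219),(408,239),(384,342),(263,318)],76)
q('blk',[(130,0),(0,160)],50);q('blk2',[(0,290),(355,560)],50)
# tip: edges by subpixel: fit by grey threshold
im=np.load('pics/w28.npy'); a=im[192:322,250:390]; h=cv2.cvtColor(a,cv2.COLOR_RGB2HSV)
m=((h[...,1]<60)&(h[...,2]>88)).astype(np.uint8); N,L,st,ce=cv2.connectedComponentsWithStats(m)
for i in range(1,N):
    if st[i,4]>100:
        ys,xs=np.nonzero(L==i); r=cv2.minAreaRect(np.c_[xs,ys].astype(np.float32)); b=cv2.boxPoints(r); print(st[i],r); q('auto',b*4.5+1.75,76)
# model projection overlay check: for yaw candidates, predicted corners of tip at (cx,cy)
for yaw in (6,10,14):
    t=np.radians(yaw); 
    W=[[636+6.5*(np.cos(t)*i-np.sin(t)*j),-232.5+6.5*(np.sin(t)*i+np.cos(t)*j),76] for i,j in((1,1),(1,-1),(-1,-1),(-1,1))]
    print(yaw,((w2px('wrist',W,p)-[250,192])*4.5).round().tolist())
print(((w2px('wrist',[[636,-232.5,54]],p)-[250,192])*4.5).round())
E
```

```text
disc [ 638.6 -234.2   54. ] [33.7 33.9 34.9 34.8] [ -22.5 -111.6  159.1   66.4]
tip [ 638.5 -234.6   76. ] [13.1 12.9 14.5 12.7] [ -77.9 -169.1  100.9    4.4]
blk [ 641.8 -195.7   50. ] [27.1 27.1] [162.9 -17.1]
blk2 [ 603.2 -227.    50. ] [61.1 61.1] [-107.   73.]
[ 61  44  31  32 663] ((74.47053527832031, 59.629661560058594), (28.411821365356445, 28.057228088378906), 12.804265975952148)
auto [ 639.5 -234.1   76. ] [15.3 14.8 15.4 15.1] [  10.2  -80.5 -168.7   99.2]
6 [[273.0, 224.0], [381.0, 255.0], [348.0, 356.0], [242.0, 326.0]]
10 [[268.0, 227.0], [378.0, 250.0], [353.0, 353.0], [245.0, 330.0]]
14 [[264.0, 230.0], [375.0, 246.0], [357.0, 350.0], [248.0, 334.0]]
[[311. 235.]]
```

Disc and tip agree: spindle axis (638.6,-234.3), sides at ≈10° (mod 90); block at -17°. Key: (670.5,203.1), bar at ≈14.2°. Going to the key.

Emit:
apply_moves(
  deltas=[
    [0, 0, -1, 0, 0, 0, 1],
    [0.52, -1, -0.5, 0, 0, 0, 1],
    [0.52, -1, 0, 0, 0, 0, 1],
    [0.52, -1, 0, 0, 0, 0, 1],
    [0.52, -1, 0, 0, 0, 0, 1],
    [0.52, -1, 0, 0, 0, 0, 1],
    [0.52, -1, 0, 0, 0, 0, 1],
    [0.52, -1, 0, 0, 0, 0, 1],
  ],
)

```text
time: 56.32
tool_pos: [655.2, 5.7, 199.7]
tcp_rot: [180.0, -0.0, 22.9]
ft_force: [0.8, 0.0, -0.3]
finger_gap: 85.3
grip_force: 0.0
```

Emit:
apply_moves(
  deltas=[
    [0.52, -1, 0, 0, 0, 0, 1],
    [0.52, -1, 0, 0, 0, 0, 1],
    [0.5, -1, 0, 0, 0, 0, 1],
    [0.5, -1, 0, 0, 0, 0, 1],
    [0.5, -1, 0, 0, 0, 0, 1],
    [0.5, -0.93, 0, 0, 0, 0, 1],
    [0, 0, 0, 0, 0, 1, 1],
    [0, 0, 0, 0, 0, 0.88, 1],
  ],
)

```text
time: 57.32
tool_pos: [669.9, 204.7, 199.5]
tcp_rot: [-180.0, -0.0, 14.2]
ft_force: [0.0, -1.1, 0.6]
finger_gap: 85.2
grip_force: 0.0
```

Emit:
apply_moves(
  deltas=[
    [0, 0, 0.5, 0, 0, 0, 1],
    [0, 0, 0, 0, 0, 0, 1],
  ],
)

```text
time: 57.58
tool_pos: [669.1, 202.7, 181.6]
tcp_rot: [-180.0, 0.2, 14.3]
ft_force: [-0.2, -0.4, -1.0]
finger_gap: 85.1
grip_force: 0.0
```

```bash
cat > key.py <<'E'
from h import *
import sys
np.set_printoptions(precision=1,suppress=True)
n=sys.argv[1]; ztop=float(sys.argv[2]); save('wrist','k'+n); p=np.load('pics/k%s_pose.npy'%n); im=np.load('pics/k%s.npy'%n); print(p)
h=cv2.cvtColor(im,cv2.COLOR_RGB2HSV); m=(((h[...,0]<6)|(h[...,0]>174))&(h[...,1]>150)&(h[...,2]>40)).astype(np.uint8)
N,L,st,ce=cv2.connectedComponentsWithStats(m)
for i in range(1,N):
    if st[i,4]>200:
        ys,xs=np.nonzero(L==i); v=im[ys,xs,0]; print('area',st[i],'R pct',np.percentile(v,[5,25,50,75,95]))
        t=v>np.percentile(v,50)*0.8
        b=cv2.boxPoints(cv2.minAreaRect(np.c_[xs,ys][t].astype(np.float32)))
        P=px2w('wrist',b,ztop,p); e=np.roll(P,-1,0)-P
        Rt=R.from_euler('xyz',p[3:],degrees=True).as_matrix()
        print(b.round().tolist(),P.mean(0),np.hypot(e[:,0],e[:,1]),np.degrees(np.arctan2(e[:,1],e[:,0])),'tool',((P-p[:3])@Rt)[:,:2].tolist())
E
python3 key.py 1 64
```

```text
[ 669.1  202.7  181.6 -180.     0.2   14.3]
area [ 305  158   27  141 3438] R pct [ 81. 109. 117. 120. 124.]
[[307.0, 161.0], [331.0, 161.0], [332.0, 298.0], [308.0, 298.0]] [670.9 202.5  64. ] [14.  87.3 15.4 87.3] [ -75.1 -164.7  105.    14.4] tool [[45.666194500124384, -6.805343973476963], [45.81403296389932, 7.1977591311320115], [-41.48686864369554, 8.736095479452638], [-41.671305291735024, -6.6557832680340825]]
```

Emit:
apply_moves(
  deltas=[
    [0.06, 0.02, 1, 0, 0, 0, 1],
    [0, 0, 1, 0, 0, 0, 1],
    [0, 0, 1, 0, 0, 0, 1],
    [0, 0, 1, 0, 0, 0, 1],
    [0, 0, 0.44, 0, 0, 0, 1],
    [0, 0, 0, 0, 0, 0, 1],
  ],
)

```text
time: 58.38
tool_pos: [671.8, 202.0, 49.9]
tcp_rot: [-180.0, 0.1, 14.2]
ft_force: [0.2, 0.5, 0.4]
finger_gap: 86.1
grip_force: 0.0
```

Emit:
apply_moves(
  deltas=[
    [0, 0, 0, 0, 0, 0, 0],
    [0, 0, 0, 0, 0, 0, 0],
    [0, 0, 0, 0, 0, 0, 0],
    [0, 0, 0, 0, 0, 0, 0],
    [0, 0, 0, 0, 0, 0, 0],
  ],
)

```text
time: 59.0
tool_pos: [672.7, 202.5, 51.3]
tcp_rot: [-180.0, -0.0, 14.1]
ft_force: [-1.0, 1.0, 2.1]
finger_gap: 15.0
grip_force: 80.5
```

Emit:
apply_moves(
  deltas=[
    [0, 0, -0.3, 0, 0, 0, 0],
    [0, 0, -1, 0, 0, 0, 0],
    [0, 0, -1, 0, 0, 0, 0],
    [0, 0, -1, 0, 0, 0, 0],
    [0, 0, -0.7, 0, 0, 0, 0],
    [0, 0, 0, 0, 0, 0, 0],
  ],
)

```text
time: 59.75
tool_pos: [673.8, 202.4, 173.4]
tcp_rot: [180.0, -0.2, 14.1]
ft_force: [-0.1, -0.1, -2.7]
finger_gap: 14.4
grip_force: 79.7
```

```bash
python3 key.py 2 184
```

```text
[673.8 202.4 173.4 180.   -0.2  14.1]
area [  294   202    54   230 10844] R pct [ 62.  84. 111. 132. 141.]
[[296.0, 202.0], [346.0, 202.0], [346.0, 412.0], [296.0, 412.0]] [684.2 203.6 184. ] [14.4 72.5 17.1 72.5] [ -75.9 -164.8  104.1   13.1] tool [[46.58941727041683, -5.828048175299482], [46.58783529601984, 8.560213395721108], [-25.894138904003707, 9.898293286542925], [-25.892836976932895, -7.151763567884703]]
```

```bash
python3 - <<'E'
from h import *
np.set_printoptions(precision=1,suppress=True,linewidth=200)
im=np.load('pics/k2.npy'); p=np.load('pics/k2_pose.npy'); p[3:5]=[180,0]
print(im[190:250:2,318:322].mean(1).astype(int).tolist())
v=230; print([(u,im[v,u].tolist()) for u in range(286,356,3)])
Rt=R.from_euler('xyz',p[3:],degrees=True).as_matrix()
for off in(51,49):
  for x in(43,45,47): print(off,x,w2px('wrist',[p[:3]+Rt@[x,y,z] for y,z in((-8,off-64),(8,off-64),(0,off-30))],p).round(1).tolist())
E
```

```text
[[165, 133, 89], [166, 133, 88], [168, 136, 91], [171, 138, 92], [171, 137, 93], [144, 101, 67], [96, 33, 22], [91, 25, 16], [92, 26, 18], [93, 26, 18], [93, 25, 18], [93, 24, 17], [93, 22, 16], [94, 24, 16], [99, 25, 19], [115, 26, 19], [136, 29, 21], [146, 29, 22], [145, 29, 21], [143, 29, 22], [140, 27, 20], [139, 28, 22], [138, 27, 20], [139, 27, 20], [138, 26, 20], [137, 26, 21], [137, 25, 19], [138, 24, 20], [140, 26, 21], [140, 26, 21]]
[(286, [192, 162, 110]), (289, [193, 162, 110]), (292, [190, 156, 106]), (295, [95, 46, 31]), (298, [112, 26, 19]), (301, [130, 28, 23]), (304, [143, 31, 23]), (307, [141, 30, 22]), (310, [142, 29, 22]), (313, [144, 32, 25]), (316, [140, 27, 22]), (319, [139, 26, 20]), (322, [139, 28, 22]), (325, [140, 28, 21]), (328, [141, 29, 23]), (331, [142, 32, 24]), (334, [141, 29, 23]), (337, [140, 30, 24]), (340, [132, 27, 20]), (343, [120, 26, 21]), (346, [96, 31, 21]), (349, [172, 137, 92]), (352, [177, 144, 98]), (355, [177, 144, 98])]
51 43 [[288.0, 216.2], [344.4, 216.2], [317.2, 194.8]]
51 45 [[287.9, 209.3], [344.5, 209.3], [317.2, 189.4]]
51 47 [[287.8, 202.3], [344.6, 202.3], [317.2, 183.9]]
49 43 [[287.5, 217.8], [344.7, 217.8], [317.1, 195.8]]
49 45 [[287.4, 210.8], [344.9, 210.8], [317.1, 190.3]]
49 47 [[287.2, 203.8], [345.0, 203.7], [317.1, 184.7]]
```

Emit:
apply_moves(
  deltas=[
    [-0.2, 0.6, 0, 0, 0, 0, 0],
    [-0.33, 1, 0, 0, 0, 0, 0],
    [-0.33, 1, 0, 0, 0, 0, 0],
    [-0.33, 1, 0, 0, 0, 0, 0],
    [-0.33, 1, 0, 0, 0, 0, 0],
    [-0.33, 1, 0, 0, 0, 0, 0],
    [-0.33, 1, 0, 0, 0, 0, 0],
    [-0.33, 1, 0, 0, 0, 0, 0],
  ],
)

```text
time: 60.8
tool_pos: [653.7, -39.3, 168.7]
tcp_rot: [-180.0, 0.2, 14.1]
ft_force: [1.3, -1.1, -3.2]
finger_gap: 14.5
grip_force: 79.6
```

Emit:
apply_moves(
  deltas=[
    [-0.33, 1, 0, 0, 0, 0, 0],
    [-0.33, 1, 0, 0, 0, 0, 0],
    [-0.33, 1, 0, 0, 0, 0, 0],
    [-0.33, 1, 0, 0, 0, 0, 0],
    [-0.33, 1, 0, 0, 0, 0, 0],
    [-0.33, 0.8, 0, 0, 0, 0, 0],
    [-0.09, 0.42, 0, 0, 0, 0.89, 0],
    [0, 0, 0, 0, 0, 0, 0],
  ],
)

```text
time: 61.8
tool_pos: [639.6, -234.8, 169.8]
tcp_rot: [-180.0, 0.1, 10.0]
ft_force: [-0.2, 1.0, -3.2]
finger_gap: 14.4
grip_force: 79.6
```

Emit:
apply_moves(
  deltas=[
    [0, 0, 0, 0, 0, 0, 0],
    [0, 0, 0, 0, 0, 0, 0],
  ],
)

```text
time: 62.05
tool_pos: [640.6, -232.6, 170.6]
tcp_rot: [-180.0, 0.0, 10.2]
ft_force: [0.8, 0.4, -2.6]
finger_gap: 14.8
grip_force: 79.6
```

Emit:
apply_moves(
  deltas=[
    [0.02, 0.02, 0.6, 0, 0, 0, 0],
    [0, 0, 0.4, 0, 0, 0, 0],
    [0, 0, 0.2, 0, 0, 0, 0],
    [0, 0, 0.1, 0, 0, 0, 0],
    [0, 0, 0, 0, 0, 0, 0],
    [0, 0, 0, 0, 0, 0, 0],
  ],
)

```text
time: 62.8
tool_pos: [641.7, -234.1, 132.5]
tcp_rot: [180.0, -0.0, 10.1]
ft_force: [0.1, 0.4, -3.1]
finger_gap: 14.6
grip_force: 79.6
```

```bash
python3 - <<'E'
from h import *
s=sense(); print(s['tool_pos'],s['ft_force'],s['wrist_torque'])
for c in('scene','side'): save(c,c+'k')
E
```

```text
[ 641.67645472 -234.05155044  132.50158801] [ 0.11335573  0.37750076 -3.1217554 ] [ 0.04697521 -0.02831625  0.02572971]
```

Emit:
apply_moves(
  deltas=[
    [0, -0.02, 0.1, 0, 0, 0, 0],
    [0, 0, 0.1, 0, 0, 0, 0],
    [0, 0, 0.1, 0, 0, 0, 0],
    [0, 0, 0.1, 0, 0, 0, 0],
    [0, 0, 0, 0, 0, 0, 0],
    [0, 0, 0, 0, 0, 0, 0],
  ],
)

```text
time: 63.65
tool_pos: [641.3, -233.3, 119.9]
tcp_rot: [180.0, -0.0, 10.1]
ft_force: [-0.0, -0.4, -2.4]
finger_gap: 14.6
grip_force: 79.6
```

Emit:
apply_moves(
  deltas=[
    [0, 0, 0.15, 0, 0, 0, 0],
    [0, 0, 0.15, 0, 0, 0, 0],
    [0, 0, 0.1, 0, 0, 0, 0],
    [0, 0, 0, 0, 0, 0, 0],
    [0, 0, 0, 0, 0, 0, 0],
  ],
)

```text
time: 64.28
tool_pos: [641.3, -233.4, 108.0]
tcp_rot: [180.0, -0.0, 10.1]
ft_force: [-0.0, 0.0, -2.9]
finger_gap: 14.8
grip_force: 79.7
```

Emit:
apply_moves(
  deltas=[
    [0, 0, 0.08, 0, 0, 0, 0],
    [0, 0, 0.05, 0, 0, 0, 0],
    [0, 0, 0, 0, 0, 0, 0],
  ],
)

```text
time: 64.65
tool_pos: [641.5, -233.4, 105.1]
tcp_rot: [180.0, -0.0, 10.1]
ft_force: [-3.9, 1.8, 5.2]
finger_gap: 15.2
grip_force: 80.7
```

Home (TCP 105 as predicted). Turning anticlockwise.

Emit:
apply_moves(
  deltas=[
    [0, -0.008, 0, 0, 0, -0.6, 0],
    [0, -0.008, 0, 0, 0, -1, 0],
    [0, -0.008, 0, 0, 0, -1, 0],
    [0, -0.008, 0, 0, 0, -1, 0],
    [0, -0.008, 0, 0, 0, -1, 0],
    [0, -0.008, 0, 0, 0, -1, 0],
    [0, 0, 0, 0, 0, 0, 0],
  ],
)

```text
time: 65.53
tool_pos: [641.4, -231.9, 105.1]
tcp_rot: [179.9, -0.1, 35.7]
ft_force: [-1.1, 2.1, 5.2]
finger_gap: 14.5
grip_force: 80.9
```

```bash
python3 -c "
from h import *
s=sense(); print(s['tool_pos'],s['tcp_rot'],s['ft_force'],s['wrist_torque'],s['joint_pos'])"
```

```text
[ 641.43416764 -231.93933914  105.12265926] [ 1.79923699e+02 -6.74326064e-02  3.57147257e+01] [-1.07238692  2.14634789  5.23093992] [0.37908859 0.15459028 0.02837239] [-2.41950217e+01  2.53830050e+01  7.88362227e+01  2.07346976e-02
  7.56809465e+01  3.00851869e+01]
```

Emit:
apply_moves(
  deltas=[
    [0, -0.008, 0, 0, 0, -1, 0],
    [0, -0.008, 0, 0, 0, -1, 0],
    [0, -0.008, 0, 0, 0, -1, 0],
    [0, -0.008, 0, 0, 0, -1, 0],
    [0, -0.008, 0, 0, 0, -1, 0],
    [0, -0.008, 0, 0, 0, -1, 0],
    [0, -0.008, 0, 0, 0, -1, 0],
    [0, 0, 0, 0, 0, 0, 0],
  ],
)

```text
time: 66.53
tool_pos: [640.2, -230.4, 105.2]
tcp_rot: [179.9, -0.1, 67.8]
ft_force: [-1.0, 4.9, 6.2]
finger_gap: 14.6
grip_force: 81.1
```

```bash
python3 -c "
from h import *
s=sense(); print(s['tool_pos'],s['tcp_rot'],s['ft_force'],s['wrist_torque'])"
```

```text
[ 640.17462144 -230.4261181   105.15153389] [ 1.79921582e+02 -5.00371876e-02  6.77801417e+01] [-1.04655475  4.85601858  6.1867461 ] [0.75308164 0.23478703 0.00554128]
```

Emit:
apply_moves(
  deltas=[
    [0, -0.008, 0, 0, 0, -0.6, 0],
    [0, -0.008, 0, 0, 0, -0.6, 0],
    [0, 0, 0, 0, 0, -0.3, 0],
    [0, 0, 0, 0, 0, 0, 0],
  ],
)

```text
time: 67.03
tool_pos: [639.8, -230.2, 105.1]
tcp_rot: [179.9, -0.0, 74.6]
ft_force: [-0.7, 3.7, 6.2]
finger_gap: 14.6
grip_force: 81.0
```

```bash
python3 -c "
from h import *
s=sense(); print(s['tool_pos'],s['tcp_rot'],s['ft_force'],s['wrist_torque'])"
```

```text
[ 639.79690585 -230.1608188   105.11740943] [ 1.79912732e+02 -4.77104097e-02  7.46131181e+01] [-0.65128062  3.7031218   6.18849102] [0.82722687 0.14418548 0.01973194]
```

Emit:
apply_moves(
  deltas=[
    [0, 0, 0, 0, 0, -0.5, 0],
    [0, 0, 0, 0, 0, -0.5, 0],
    [0, 0, 0, 0, 0, 0, 0],
  ],
)

```text
time: 67.4
tool_pos: [639.5, -230.1, 105.1]
tcp_rot: [180.0, -0.0, 79.2]
ft_force: [-2.6, 4.9, 7.8]
finger_gap: 14.5
grip_force: 81.2
```

```bash
python3 -c "
from h import *
s=sense(); print(s['tool_pos'],s['tcp_rot'],s['ft_force'],s['wrist_torque'])"
```

```text
[ 639.48996437 -230.09065873  105.08186321] [ 1.79951575e+02 -4.48244580e-02  7.92022951e+01] [-2.61262902  4.87691545  7.79744297] [0.89956179 0.52148873 0.0079063 ]
```

Emit:
apply_moves(
  deltas=[
    [0, 0, 0, 0, 0, -0.5, 0],
    [0, 0, 0, 0, 0, -0.4, 0],
    [0, 0, 0, 0, 0, 0, 0],
  ],
)

```text
time: 67.78
tool_pos: [639.0, -230.1, 105.1]
tcp_rot: [-180.0, -0.0, 83.3]
ft_force: [-5.4, 5.1, 9.2]
finger_gap: 15.0
grip_force: 81.5
```

```bash
python3 -c "
from h import *
s=sense(); print(s['tool_pos'],s['tcp_rot'],s['ft_force'],s['wrist_torque'])"
```

```text
[ 639.00696764 -230.06554902  105.09242011] [-1.79989265e+02 -4.84147558e-02  8.33120571e+01] [-5.39484341  5.10526589  9.1973304 ] [ 0.97069953  0.90842133 -0.04983307]
```

Emit:
apply_moves(
  deltas=[
    [0, 0, 0, 0, 0, -0.5, 0],
    [0, 0, 0, 0, 0, -0.4, 0],
    [0, 0, 0, 0, 0, 0, 0],
  ],
)

```text
time: 68.15
tool_pos: [638.6, -230.0, 105.1]
tcp_rot: [-179.9, -0.1, 87.4]
ft_force: [-7.4, 5.2, 11.2]
finger_gap: 14.7
grip_force: 81.7
```

```bash
python3 -c "
from h import *
s=sense(); print(s['tool_pos'],s['tcp_rot'],s['ft_force'],s['wrist_torque']); save('wrist','k5')"
```

```text
[ 638.64725917 -230.03790283  105.08800871] [-1.79948917e+02 -6.39492101e-02  8.74112301e+01] [-7.35091319  5.15639572 11.20409416] [ 0.99942356  1.31884015 -0.3129382 ]
```

Emit:
apply_moves(
  deltas=[
    [0, 0, 0, 0, 0, -0.4, 0],
    [0, 0, 0, 0, 0, -0.3, 0],
    [0, 0, 0, 0, 0, 0, 0],
    [0, 0, 0, 0, 0, 0, 0],
  ],
)

```text
time: 68.7
tool_pos: [638.5, -230.0, 105.1]
tcp_rot: [-179.9, -0.1, 90.6]
ft_force: [-7.4, 5.9, 11.2]
finger_gap: 14.8
grip_force: 82.2
```

```bash
python3 -c "
from h import *
s=sense(); print(s['tool_pos'],s['tcp_rot'],s['ft_force'],s['wrist_torque'])"
```

```text
[ 638.48233951 -230.03806934  105.06162901] [-1.79934861e+02 -7.82315112e-02  9.05574175e+01] [-7.43119596  5.93829526 11.17446888] [ 1.09170107  1.45048862 -0.83286509]
```

Emit:
apply_moves(
  deltas=[
    [0, 0, 0, 0, 0, -0.4, 0],
    [0, 0, 0, 0, 0, 0, 0],
    [0, 0, 0, 0, 0, 0, 0],
  ],
)

```text
time: 69.08
tool_pos: [638.4, -230.1, 105.1]
tcp_rot: [-179.9, -0.1, 92.4]
ft_force: [-8.4, 5.9, 11.5]
finger_gap: 14.6
grip_force: 82.8
```

```bash
python3 -c "
from h import *
s=sense(); print(s['tool_pos'],s['tcp_rot'],s['ft_force'],s['wrist_torque'])"
```

```text
[ 638.43694552 -230.09541156  105.11719628] [-1.79935685e+02 -8.59725631e-02  9.23631770e+01] [-8.35558181  5.89877774 11.46910825] [ 1.08997534  1.4751141  -1.11912644]
```

The steadily rising torque marks the stop. Release, rise, verify.

Emit:
apply_moves(
  deltas=[
    [0, 0, 0, 0, 0, 0, 1],
    [0, 0, 0, 0, 0, 0, 1],
    [0, 0, 0, 0, 0, 0, 1],
    [0, 0, 0, 0, 0, 0, 1],
    [0, 0, -0.5, 0, 0, 0, 1],
    [0, 0, -1, 0, 0, 0, 1],
    [0, 0, -1, 0, 0, 0, 1],
    [0, 0, -1, 0, 0, 0, 1],
  ],
)

```text
time: 70.08
tool_pos: [639.3, -230.8, 211.4]
tcp_rot: [179.9, 0.0, 92.6]
ft_force: [0.8, -0.4, 0.4]
finger_gap: 85.5
grip_force: 0.0
```

Emit:
apply_moves(
  deltas=[
    [0, 0, -0.6, 0, 0, 0, 1],
    [0, 0, 0, 0, 0, 0, 1],
    [0, 0, 0, 0, 0, 0, 1],
  ],
)

```text
time: 70.45
tool_pos: [638.5, -230.5, 225.5]
tcp_rot: [-179.9, -0.0, 92.6]
ft_force: [0.3, 0.0, -0.8]
finger_gap: 86.0
grip_force: 0.0
```

```bash
python3 key.py 6 118; python3 prof.py 30 | tail -11; python3 - <<'E'
from h import *
np.set_printoptions(precision=1,suppress=True)
# key top height by scene/side views: red blob centroids triangulated
pts=[]
for cn in('scene','side'):
    m=np.load('pics/%s30.npy'%cn); h=cv2.cvtColor(m,cv2.COLOR_RGB2HSV); g=(((h[...,0]<5)|(h[...,0]>175))&(h[...,1]>150)&(h[...,2]>40)).astype(np.uint8)
    N,L,st,ce=cv2.connectedComponentsWithStats(g)
    for i in range(1,N):
        if st[i,4]>30: print(cn,st[i],ce[i],px2w(cn,[ce[i]],101)[0])
E
```

```text
[ 638.5 -230.5  225.5 -179.9   -0.    92.6]
area [ 303  164   37  148 3703] R pct [ 65. 110. 117. 120. 122.]
[[303.0, 310.0], [316.0, 170.0], [339.0, 172.0], [326.0, 312.0]] [ 638.7 -233.7  118. ] [87.1 13.2 87.2 14.6] [ 86.9  -2.9 -92.2 176.6] tool [[-45.94850005612513, -10.970383168755722], [40.70753284778697, -2.348996301428639], [39.45434648065587, 10.8263875301275], [-47.46481084786729, 3.542138799787331]]
side {'++': (103, (335, 264)), '+-': (43, (308, 258)), '-+': (41, (349, 243)), '--': (37, (327, 235))}
scene 37 -58.0 36.0
scene 53 22.0 35.0
scene 28 56.0 52.0
scene 40 -52.0 -29.0
scene 43 46.0 -28.0
side 37 -51.0 -32.0
side 40 -56.0 32.0
side 43 47.0 -31.0
side 71 20.0 31.0
side 37 55.0 51.0
scene [184 216  28  23 357] [197.4 226.7] [ 637.1 -236.5  101. ]
side [321 166  19  22 159] [330.1 176.1] [ 638.6 -233.   101. ]
```

```bash
python3 - <<'E'
from h import *
from bench import hand_in
a,b=[np.load('pics/scene%d.npy'%i).astype(int) for i in(27,30)]
d=np.abs(a-b).max(2)>60
n1,n2,n3=d[240:320,385:485].sum(),d[275:330,215:305].sum(),d[215:270,262:365].sum()
print('changed px shaker',n1,'cover',n2,'stand',n3, sense()['time'])
if max(n1,n2,n3)<60: print(hand_in())
E
```

```text
changed px shaker 731 cover 0 stand 115 70.65
```

```bash
python3 - <<'E'
from h import *
for cn,(v0,v1,u0,u1) in(('scene',(225,330,370,500)),('side',(300,400,200,350))):
    for i in ('0','27','30'):
        m=np.load('pics/%s%s.npy'%(cn,i))[v0:v1,u0:u1]; h=cv2.cvtColor(m,cv2.COLOR_RGB2HSV)
        g=cv2.inRange(h,(45,80,30),(90,255,255)); ys,xs=np.nonzero(g); c=(xs.mean()+u0,ys.mean()+v0)
        r=cv2.minAreaRect(np.c_[xs,ys].astype(np.float32))
        print(cn,i,len(xs),np.round(c,1),px2w(cn,[c],36)[0].round(),np.round(r[1],0),round(r[2],1))
for cn,(v0,v1,u0,u1) in(('scene',(200,280,240,380)),):
    for i in('27','30'):
        m=np.load('pics/%s%s.npy'%(cn,i))[v0:v1,u0:u1]; h=cv2.cvtColor(m,cv2.COLOR_RGB2HSV)
        g=cv2.inRange(h,(4,130,110),(14,255,255)); ys,xs=np.nonzero(g); print(i,len(xs),xs.min()+u0,xs.max()+u0,ys.min()+v0,ys.max()+v0)
E
```

```text
scene 0 35 [436.2 285.2] [467. 309.  36.] [35. 13.] 85.0
scene 27 75 [435.6 284.3] [464. 306.  36.] [42. 13.] 77.5
scene 30 25 [435.9 286.5] [472. 309.  36.] [34. 12.] 84.8
side 0 7 [272. 347.] [437. 306.  36.] [46. 10.] 10.1
side 27 62 [279.8 346.6] [423. 295.  36.] [66. 11.] 10.0
side 30 32 [286.8 347.2] [410. 288.  36.] [59. 11.] 8.7
27 1525 265 354 219 278
30 1561 265 354 219 279
```

```bash
python3 - <<'E'
from h import *
G=lambda s:cv2.cvtColor(np.load('pics/%s.npy'%s),cv2.COLOR_RGB2GRAY)
for cn,(v0,v1,u0,u1) in(('scene',(250,306,412,458)),('side',(325,372,238,322))):
    t={k:G(cn+k) for k in('0','27','30')}
    for k in('0','27'):
        r=cv2.matchTemplate(t['30'][v0-15:v1+15,u0-15:u1+15],t[k][v0:v1,u0:u1],cv2.TM_CCOEFF_NORMED); _,mx,_,loc=cv2.minMaxLoc(r)
        print(cn,k,'->30 score',round(mx,3),'shift',loc[0]-15,loc[1]-15,'changed px',(np.abs(t['30'].astype(int)-t[k])[v0:v1,u0:u1]>40).sum(),'of',(v1-v0)*(u1-u0))
E
```

```text
scene 0 ->30 score 0.954 shift 0 0 changed px 65 of 2576
scene 27 ->30 score 0.857 shift 0 0 changed px 309 of 2576
side 0 ->30 score 0.984 shift 0 0 changed px 48 of 3948
side 27 ->30 score 0.983 shift 0 0 changed px 42 of 3948
```

The shaker stands exactly where it did at the start (zero shift in both cameras); the scene changes were only the arm's shadow. Handing in.

```bash
python3 -c "
from bench import hand_in
print(hand_in())"
```

```text
the job is handed in; nothing more can be done
None
```

Job handed in at about 71 s of the 200 s: cover on the slate, tray seated with six slugs and at least one in every panel, shaker upright on its board, red key home and turned to the open stop; the hand-in returned no verdict, and I judged the stop by rising torque since the spindle angle can't be read directly.

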